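Load and latch the sunglasses sanitiser, then wind its timer

TASK

Lay every pair of sunglasses that lies loose on the slab (not those in the bamboo rack) inside the white sanitiser box, then shut its lid. Swing the draw latch's lever over towards the lid, hook its wire loop over the keeper on the lid and press the red lever down flat so that it snaps over centre; last of all, wind the timer key clockwise, turn by turn, until it comes up against its stop. Leave the bottle and stapler standing where they are.

Things in the scene. Friction and masses are not known exactly. Their poses are not given: they have to be found in the camera images.
- shades1_c (a point): Sunglasses with a brown frame, folded, one-piece shield front with dark lenses facing up, 138 mm long (its own y), 40 mm wide (its own x), 30 mm high (z), 60 g; this point is its centre, 15 mm above its underside. The shield fills the upper 12 mm at full 40 mm width over the middle 92 mm of length; the folded temples beneath are 24 mm wide overall. Best gripped across its 40 mm width at mid-length. May be absent.
- shades2_c (a point): Sunglasses with a blue frame, folded, one-piece shield front with dark lenses facing up, 138 mm long (its own y), 40 mm wide (its own x), 30 mm high (z), 60 g; this point is its centre, 15 mm above its underside. The shield fills the upper 12 mm at full 40 mm width over the middle 92 mm of length; the folded temples beneath are 24 mm wide overall. Best gripped across its 40 mm width at mid-length. May be absent.
- shades3_c (a point): Sunglasses with a pale grey frame, folded, one-piece shield front with dark lenses facing up, 138 mm long (its own y), 40 mm wide (its own x), 30 mm high (z), 60 g; this point is its centre, 15 mm above its underside. The shield fills the upper 12 mm at full 40 mm width over the middle 92 mm of length; the folded temples beneath are 24 mm wide overall. Best gripped across its 40 mm width at mid-length. May be absent.
- tray (a point): Centre of the inner floor of the box's compartment, 8 mm above the slab; axes are the box's own. The compartment, open at the top, is 210 mm (x) by 162 mm (y) and 62 mm deep: three sunglasses fit side by side, their length along y, 66 mm apart along x.
- uvbox: White sanitiser box, fixed to the slab, 226 mm (x) by 300 mm (y), 70 mm high; origin at the centre of its underside. The compartment takes the +y part; its -y part is a solid deck, 122 mm wide in y, level with the rim (70 mm), carrying latch (50 mm to +x) and timer key.
- lid_hinge (a point): Middle of the lid's hinge line, which runs along the box's x at the rim (70 mm high) on its +y side. The lid is a plate 226 mm along the hinge, 178 mm from hinge to free edge, 10 mm thick, all on the outer side of the hinge line. Axes turn with the lid: it extends along its own -y, outer face to its own +z.
- lid (a joint): Lid angle in rad: 0 shut flat on the rim, 1.57 upright; limit 1.9. A stiff friction hinge (0.3 N m): it stays where left and must be pushed right down. Pushed on its outer (+y) side, beside the latch, it swings shut.
- keeper_seat (a point): Where the middle of the loop's bar sits when hooked: 4 mm above the lid's top face, touching the +y side of the keeper, 38 mm from the lid's free edge, 50 mm to +x of the lid's middle. The keeper, a steel hook 18 mm wide (x), 8 mm thick (y), 16.5 mm high with a 4 mm lip at its top pointing to +y, can be drawn some mm to -y against a spring. Axes are the lid's (lid shut: the box's).
- lever_pivot (a point): Pivot of the draw latch's red lever, 22 mm above the deck, 30 mm from the lid's free edge; its axis runs along the box's x. The lever is a plate 22 mm wide (x), 55 mm from pivot to tip, 5 mm thick. The loop is hinged on the lever 16 mm from this pivot (lever flat: 14 mm to -y and 8 mm lower).
- lever_tip (a point): Middle of the tip of the red lever, 55 mm from its pivot.
- lever (a joint): Lever angle, rad: 0 flat, tip to the box's -y; 1.57 upright; 2.3 (stop) leaning over towards the keeper, where the loop reaches furthest: its bar clears the keeper's lip only from about 2.0. Stays where left (0.045 N m). Loop hooked, turning it to 0 draws the sprung keeper up to 4 mm, passes a dead centre near 0.6 and stays flat; takes some 5 to 10 N at the tip.
- bail_bar (a point): Middle of the cross bar at the end of the latch's steel wire loop: a bar 8 mm thick and 44 mm long along the box's x, 80 mm from the loop's hinge on the lever. The legs of the loop, 6 mm thick, run 16 mm to either side of the middle and straddle the lever and the keeper.
- bail (a joint): Angle of the loop against the lever in rad; the loop's angle above the level (pointing from deck to lid) is this value minus the lever's. Light friction holds the loop only while it stands steeply (over about 60 degrees above level), and makes it turn along with the lever; leaning lower it drops by its weight, towards the lid. Can be pushed down or pinched by its bar.
- key_grip (a point): Centre of the timer key's wing, on the vertical key axis 46 mm above the deck. The wing is a steel blade 52 mm long (its own x, which turns with it), 10 mm thick (its own y) and 34 mm high, centred here.
- key (a joint): How far the timer key is wound, rad: 0 run down, 5.6 hard against its stop; wound clockwise as seen from above. A spring resists (0.08 to 0.12 N m) and a ratchet holds whatever has been wound, so the key may be let go and taken again.
- flask: Bystander: stainless steel bottle, 70 mm across, 205 mm high; origin at the centre of its base.
- stapler: Bystander: red plastic stapler, 140 mm long (y), 36 mm wide, 45 mm high; origin at the centre of its underside.
There are look-alikes about, which are no part of the job. What is shaped like the part that bears shades1_c but yellow is not meant. Leave any orange look-alike of the part that bears shades2_c alone.

How it is judged (in metres and radians):
On the way, in this order (a step that is already met when the one before it is completed fails the run):
1. all loose sunglasses lie in the box's compartment (x of shades1_c in the frame of tray between -0.09 and 0.09 m and y of shades1_c in the frame of tray between -0.065 and 0.065 m and z of shades1_c in the frame of tray between 0 and 0.05 m and x of shades2_c in the frame of tray between -0.09 and 0.09 m and y of shades2_c in the frame of tray between -0.065 and 0.065 m and z of shades2_c in the frame of tray between 0 and 0.05 m and x of shades3_c in the frame of tray between -0.09 and 0.09 m and y of shades3_c in the frame of tray between -0.065 and 0.065 m and z of shades3_c in the frame of tray between 0 and 0.05 m and linear speed of each of shades1, shades2, shades3 below 0.02 m/s), for 0.2 s.
2. the lid is shut (x of shades1_c in the frame of tray between -0.09 and 0.09 m and y of shades1_c in the frame of tray between -0.065 and 0.065 m and z of shades1_c in the frame of tray between 0 and 0.05 m and x of shades2_c in the frame of tray between -0.09 and 0.09 m and y of shades2_c in the frame of tray between -0.065 and 0.065 m and z of shades2_c in the frame of tray between 0 and 0.05 m and x of shades3_c in the frame of tray between -0.09 and 0.09 m and y of shades3_c in the frame of tray between -0.065 and 0.065 m and z of shades3_c in the frame of tray between 0 and 0.05 m and value of joint lid below 0.04 rad), for 0.2 s.
3. the loop's bar is down behind the keeper (value of joint lid below 0.04 rad and y of bail_bar in the frame of keeper_seat between -0.007 and 0.025 m and z of bail_bar in the frame of keeper_seat between -0.008 and 0.008 m), for 0.1 s.
4. the lever is pressed flat with the loop hooked (value of joint lid below 0.04 rad and y of bail_bar in the frame of keeper_seat between -0.007 and 0.006 m and z of bail_bar in the frame of keeper_seat between -0.008 and 0.008 m and value of joint lever below 0.1 rad), for 0.2 s.
5. the timer key is wound to its stop (value of joint lever below 0.1 rad and value of joint key above 5.4 rad), for 0.2 s.
At the end, for the whole second after the job is handed in: Every pair of sunglasses present lies at rest inside the box's compartment; the lid is shut (under 0.04 rad); the loop's bar is within 6 mm of its seat behind the keeper; the lever is flat (under 0.10 rad); the key is wound to above 5.4 rad of 5.6 (all of step 2 and all of step 5 and linear speed of each of shades1, shades2, shades3 below 0.02 m/s and y of bail_bar in the frame of keeper_seat between -0.007 and 0.006 m and z of bail_bar in the frame of keeper_seat between -0.008 and 0.008 m); the robot touches nothing.
It fails at once if the flask is knocked over or shoved away by more than 60 mm (distance of flask from where it was at the start of the episode above 0.06 m or angle between flask's own z axis and vertical above 0.5 rad).
It fails at once if the stapler is knocked over or shoved away by more than 60 mm (distance of stapler from where it was at the start of the episode above 0.06 m or angle between stapler's own z axis and vertical above 0.5 rad).
Of shades1, shades2, shades3 only 1 to 3 are there at a start; the rules pass over those that are not, and their reading is None.
At some moment in a run one of shades1, shades2, shades3 may be knocked a few centimetres aside while the robot is not near it.
Once in a run the grip may slacken for a moment while it holds something.
It also fails if it takes over 210 s, if anything falls off the work surface, if the arm or the gripper's body presses on something with over 40 N, if the wrist force passes 120 N, or if a joint passes its speed limit or range.

ROBOT

A 7-joint arm with a two-finger parallel gripper is mounted at the origin on the work surface. World frame = base frame: x ahead of the robot, y to its left, z up, the work surface at z = 0. Lengths are in mm, angles in rad, forces in N, time in s.
With the tool pointing down it reaches from about 400 to 850 mm from the base axis. Payload 4.4 kg.
Tool frame: the origin (TCP) lies between the finger pads; the fingertips stand 11 mm ahead of it and the grasp point (between the pads) lies 8 mm behind it; y points along the fingers, z is the direction in which the jaws open and shut, and the axes are right-handed (so a half turn about y gives the same grasp; the last joint's range is limited). The gripper opens to 94 mm and grips with 3 to 60 N. Pads are 16 mm wide; open, the fingers measure 119 mm over their backs; the gripper's body (75 mm by 177 mm) begins 78 mm behind the grasp point.
Start: joints at [-1.17, 0.628, 0.038, 1.517, -0.027, 0.996, -0.02], TCP at [292.499, 580.484, 216.478] pointing down, gripper open.
Joint ranges: [-3.06, 3.06], [-0.37, 2.12], [-1.25, 1.32], [0.18, 2.47], [-1.1, 4.24], [0.23, 1.98], [-2.94, 2.94]. Speed limits (rad/s): [2.57, 2.57, 3.14, 3.14, 3.14, 3.14, 3.14].

INTERFACE

Orientations are given as a 3x3 rotation matrix whose columns are the frame's x, y, z axes.
In Python, from bench import ctrl gives the robot as it stands. The module is installed in compiled form; this text tells all that it offers.
- The arm moves only by the tool servo_tool, never from a script. Its argument "deltas" is a list of rows, each an object with "delta_pos": the shift along the world's x, y, z in mm, a list of three; "turn": the turn, a rotation vector about the world's x, y, z in degrees, a list of three. In form: [{"delta_pos": [tx, ty, tz], "turn": [rx, ry, rz]}, ...]. A call has 1 to 12 rows; each row is the pose to reach, as a shift and turn from the pose measured when the call began; what a row does not reach only later rows make up. A row lasts 1/8 s, in which the tool goes at most 62.5 mm and 10.7 degrees, less where a joint would pass 70% of its speed; a pose out of reach is approached as far as the arm can. A call with a gripper value outside its range is refused whole. "gripper" is the opening, from 0 (shut) to 1 (fully open), set as the call begins (left out, the last holds). The fingers move at their own pace and stop on an object; "grip_force" is the grip in N (left out, the last holds). Time passes only in rows, so rows that repeat a pose let the fingers close. It gives the time, the measured TCP pose, the force and the opening at its end, in the units of the state.
- ctrl.observe(): the state, without advancing time (a new reading comes with each control period).
- ctrl.get_image(name): name is "side" or "top" or "wrist"; returns (picture, depth): 384x512x3 uint8, red, green, blue; 384x512 float32, mm along the optical axis (not along the pixel's ray), 0 where there is no reading.
- ctrl.camera_model(name): a dict with "camera_matrix" (3x3 intrinsics, pixels), "pose" (4x4, takes a point from camera to world coordinates). Camera axes: x right, y up, looking along -z (the intrinsics and any distortion apply to the point x, -y, -z); pixel columns grow to the right and rows downward; lengths in mm; the calibration is good to about 2 mm. A picture is of the moment at which its call begins: read the wrist's pose just before it. camera_model takes no time and is no camera call; for the wrist camera it gives the pose at the moment of the call.
- ctrl.job_done(): hands the job in, once; it reports no verdict.
The state is a dict: "t": time; "qpos": joint angles; "qd": joint speeds; "joint_efforts": joint torques, N m; "tcp_pos": TCP position; "orientation": TCP orientation; "wrist_force": force on the tool from outside, world axes, zero at the start; "torque": the same for the moment, N m; "width": finger opening in mm.
Only numpy, scipy, OpenCV 4.12 (cv2) and the standard library are available. Lean on these libraries where they do the work, as an engineer would, in place of code of your own. Each camera call takes 0.05 s, during which the arm holds its last target.

## Working session

There is one attempt and no reset: what is moved stays moved. The work goes in short steps, Python scripts to look and compute and a tool call to move; the robot and the scene stay as the last step left them, time stands still between calls to the robot, and variables do not carry over. Pictures are saved under pics/ and viewed, and the job is handed in when it is done.

Besides the shell and the picture viewer there is one more tool, called after ">>>" by a JSON object that holds its "fn" and its "kwargs", one argument or row to a line. servo_tool: Moves the arm, as the interface text tells. Its arguments: {"type":"object","properties":{"deltas":{"type":"array"},"gripper":{"type":"number"},"grip_force":{"type":"number"}},"required":["deltas"]}

```bash
mkdir -p pics; cat > h.py <<'E'
import numpy as np, cv2
from bench import ctrl
def snap(name,tag):
    m=ctrl.camera_model(name); im,d=ctrl.get_image(name)
    np.savez(f'pics/{tag}.npz',im=im,d=d,K=m['camera_matrix'],P=m['pose'])
    cv2.imwrite(f'pics/{tag}.png',im[:,:,::-1]); return im,d
def load(tag): return np.load(f'pics/{tag}.npz')
def cloud(tag):
    z=load(tag);K=np.array(z['K']);P=np.array(z['P']);d=z['d']
    v,u=np.mgrid[0:d.shape[0],0:d.shape[1]]
    X=(u-K[0,2])/K[0,0]*d; Y=-(v-K[1,2])/K[1,1]*d
    W=np.stack([X,Y,-d,np.ones_like(d)],-1)@P.T
    W=W[...,:3]; W[d<=0]=np.nan; return W
def proj(tag,p):
    z=load(tag);K=np.array(z['K']);P=np.array(z['P'])
    c=np.linalg.inv(P)@np.append(p,1); return K[0,0]*c[0]/-c[2]+K[0,2], -K[1,1]*c[1]/-c[2]*1+K[1,2] if False else K[1,2]+K[1,1]*(-c[1])/-c[2]
def crop(tag,u0,v0,u1,v1,s,out):
    im=load(tag)['im'][v0:v1,u0:u1,::-1]
    cv2.imwrite(f'pics/{out}.png',cv2.resize(im,None,fx=s,fy=s,interpolation=cv2.INTER_CUBIC))
E
python3 - <<'E'
from h import *
for n in('top','side','wrist'):
    snap(n,n+'0'); m=ctrl.camera_model(n); print(n,m)
print(ctrl.observe())
E
```

```text
top {'camera_matrix': array([[480.20484635,   0.        , 252.427252  ],
       [  0.        , 480.20484635, 187.39468059],
       [  0.        ,   0.        ,   1.        ]]), 'pose': array([[ 7.85300938e-03,  9.96191337e-01, -8.68397914e-02,
         4.86550328e+02],
       [-9.99968445e-01,  7.92749214e-03,  5.12868739e-04,
         5.62453827e+00],
       [ 1.19933716e-03,  8.68330237e-02,  9.96222158e-01,
         1.19941789e+03],
       [ 0.00000000e+00,  0.00000000e+00,  0.00000000e+00,
         1.00000000e+00]])}
side {'camera_matrix': array([[379.78571921,   0.        , 261.72446592],
       [  0.        , 379.78571921, 193.0812602 ],
       [  0.        ,   0.        ,   1.        ]]), 'pose': array([[ 6.92931484e-01,  4.47430992e-01, -5.65377277e-01,
         2.79396991e-01],
       [-7.20960117e-01,  4.38580554e-01, -5.36529224e-01,
        -5.50621370e+02],
       [ 7.90367593e-03,  7.79392459e-01,  6.26486175e-01,
         7.26222583e+02],
       [ 0.00000000e+00,  0.00000000e+00,  0.00000000e+00,
         1.00000000e+00]])}
wrist {'camera_matrix': array([[270.93041649,
[... 611 characters left out ...]
'qd': array([ 1.49543514e-03, -2.51952401e-03,  1.57400230e-03, -2.84619861e-03,
       -4.00453291e-04, -1.39115558e-03,  8.49716570e-05]), 'joint_efforts': array([ 1.19066615e-03, -5.50091779e+01,  1.14505079e+00, -1.86815089e+01,
       -5.21018053e-02,  2.09286448e-02,  1.08278521e-04]), 'tcp_pos': array([292.28404894, 580.07268996, 215.79377873]), 'orientation': array([[ 8.93001392e-01, -6.15296644e-04,  4.50053481e-01],
       [-4.50053902e-01, -1.21670570e-03,  8.93000563e-01],
       [-1.87761440e-06, -9.99999071e-01, -1.36343654e-03]]), 'wrist_force': array([-0.69132276, -0.01622136, -0.27409337]), 'torque': array([ 0.05775197, -0.01578181,  0.02140416]), 'width': 93.92698548072033}
```

View pics/top0.png

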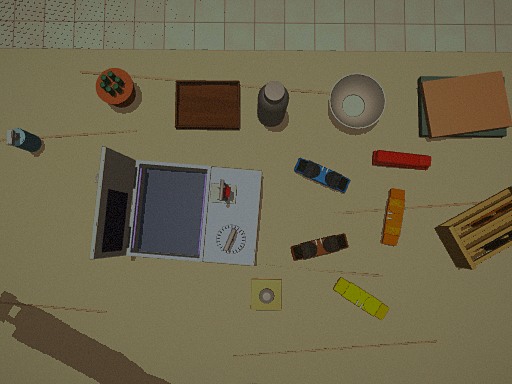

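View pics/side0.png

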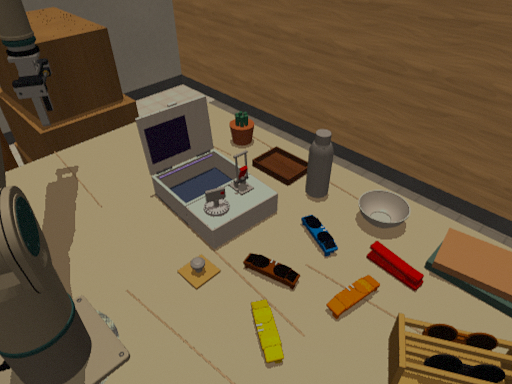

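View pics/wrist0.png

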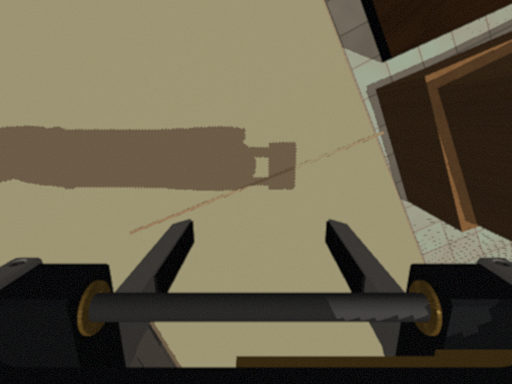

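```bash
python3 - <<'E'
from h import *
crop('top0',80,130,450,330,2,'a1'); crop('side0',120,90,420,370,2,'a2')
W=cloud('top0')
for n,(u,v) in dict(brown=(320,247),blue=(322,175),yellow=(361,298),orange=(395,217),stap=(402,160),flask=(273,95)).items():
    print(n,W[v,u].round())
E
```

```text
brown [ 445. -160.   29.]
blue [ 620. -165.   29.]
yellow [ 324. -258.   25.]
orange [ 519. -342.   31.]
stap [ 658. -360.   37.]
flask [771. -37. 202.]
```

View pics/a1.png

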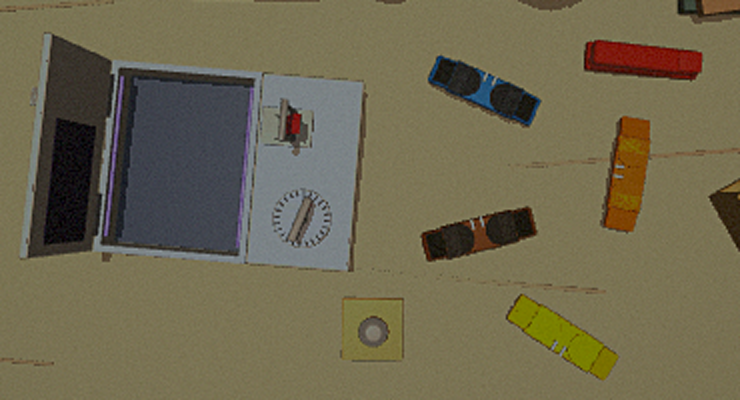

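View pics/a2.png

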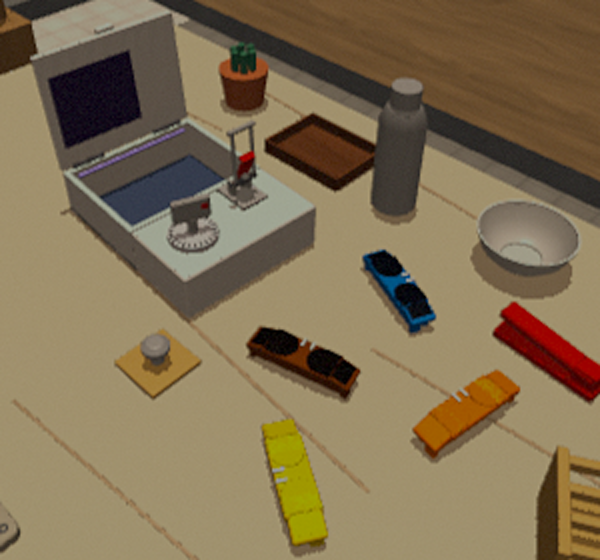

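```bash
cat >> h.py <<'E'
def rect(tag,c,r,zlo,zhi):
    W=cloud(tag); m=(W[...,2]>zlo)&(W[...,2]<zhi)&(np.hypot(W[...,0]-c[0],W[...,1]-c[1])<r)
    p=W[m][:,:2].astype(np.float32); return cv2.minAreaRect(p),p.mean(0),W[m][:,2].mean(),len(p)
E
python3 - <<'E'
from h import *
for n,c in dict(brown=(445,-160),blue=(620,-165)).items(): print(n,rect('top0',c,85,12,45))
W=cloud('top0')
# rim/deck
m=(W[...,2]>62)&(W[...,2]<78)&(W[...,0]>380)&(W[...,0]<680)&(W[...,1]>-60)&(W[...,1]<330)
p=W[m][:,:2].astype(np.float32); print('box',cv2.minAreaRect(p),cv2.boxPoints(cv2.minAreaRect(p)),W[m][:,2].mean())
# deck only
m2=m&(W[...,1]<80);q=W[m2][:,:2].astype(np.float32);r=cv2.minAreaRect(q);print('deck',r)
for n,(u,v) in dict(bailtop=(225,181),lever=(228,192),key=(232,238),floor=(170,210)).items(): print(n,W[v-1:v+2,u-1:u+2,:].reshape(-1,3).round())
crop('top0',200,160,275,275,6,'a3')
E
```

```text
brown (((445.7693176269531, -158.45822143554688), (39.75309371948242, 138.23831176757812), 14.251795768737793), array([ 445.6549 , -157.62103], dtype=float32), np.float64(28.10101922643606), 910)
blue (((622.2705688476562, -165.6194305419922), (137.79226684570312, 40.869728088378906), 66.64208221435547), array([ 621.5037 , -164.93343], dtype=float32), np.float64(27.95113215093396), 889)
box ((525.6246948242188, 142.58795166015625), (303.6105651855469, 226.2625274658203), 85.74675750732422) [[ 4.0154636e+02 -4.0888977e-01]
 [ 6.2718579e+02 -1.7189621e+01]
 [ 6.4970300e+02  2.8558478e+02]
 [ 4.2406360e+02  3.0236554e+02]] 69.25322726021092
deck ((518.007568359375, 39.46863555908203), (96.79850769042969, 225.8604278564453), 85.75050354003906)
bailtop [[602.  72.  68.]
 [602.  70.  72.]
 [602.  68.  70.]
 [600.  73.  66.]
 [600.  70.  68.]
 [600.  68.  69.]
 [588.  67. 162.]
 [597.  70.  69.]
 [597.  68.  69.]]
lever [[570.  61. 145.]
 [571.  59. 138.]
 [570.  57. 142.]
 [568.  61. 143.]
 [568.  59. 142.]
 [568.  57. 140.]
 [566.  61. 140.]
 [566.  59. 143.]
 [566.  57. 143.]]
key [[469.  52. 130.]
 [469.  49. 132.]
 [469.  48. 116.]
 [467.  52. 133.]
 [467.  49. 130.]
 [466.  49.  97.]
 [465.  52. 130.]
 [465.  49. 131.]
 [464.  48.  97.]]
floor [[535. 211.  11.]
 [535. 210.   4.]
 [535. 206.   9.]
 [532. 211.  11.]
 [532. 208.  14.]
 [532. 206.  10.]
 [530. 211.  10.]
 [530. 209.   9.]
 [530. 206.   9.]]
```

View pics/a3.png

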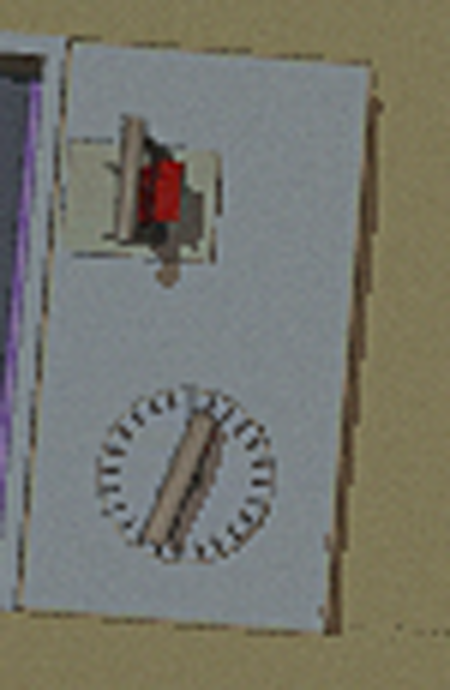

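```bash
cat >> h.py <<'E'
B=np.array([525.5,141.,0]); ex=np.array([.99724,-.0743,0]); ey=np.array([.0743,.99724,0])
def tobox(W): return np.stack([(W-B)@ex,(W-B)@ey,W[...,2]],-1)
def toworld(p): return B+p[0]*ex+p[1]*ey+np.array([0,0,p[2]])
E
python3 - <<'E'
from h import *
for t in('top0','side0'):
    b=tobox(cloud(t))
    m=(abs(b[...,0])<110)&(b[...,1]>140)&(b[...,1]<260)&(b[...,2]>60)
    q=b[m]
    for z in range(70,260,20):
        s=q[(q[:,2]>z)&(q[:,2]<z+20)]
        if len(s): print(t,z,len(s),np.percentile(s[:,1],[5,50,95]).round(1),np.percentile(s[:,0],[1,99]).round())
    # deck things
    m=(b[...,0]>20)&(b[...,0]<80)&(b[...,1]>-150)&(b[...,1]<0)&(b[...,2]>76)
    q=b[m]
    for z in range(76,180,8):
        s=q[(q[:,2]>z)&(q[:,2]<z+8)]
        if len(s): print('latch',z,len(s),s[:,:2].min(0).round(),np.median(s[:,:2],0).round(),s[:,:2].max(0).round())
    m=(b[...,0]<20)&(b[...,0]>-110)&(b[...,1]>-150)&(b[...,1]<-30)&(b[...,2]>120)&(b[...,2]<140)
    q=b[m];print('key',len(q),q.mean(0),cv2.minAreaRect(q[:,:2].astype(np.float32)))
    # edges of box
    m=(b[...,2]>64)&(b[...,2]<76)&(abs(b[...,0])<130)&(abs(b[...,1])<170); q=b[m]; print('edges',np.percentile(q,[.3,1,99,99.7],axis=0).round(1))
    m=(b[...,2]>-5)&(b[...,2]<20)&(abs(b[...,0])<110)&(abs(b[...,1]-60)<90); q=b[m]; print('floor',np.percentile(q,[.5,50,99.5],axis=0).round(1))
E
```

```text
top0 70 421 [142.5 150.4 152.5] [-107.  109.]
top0 90 273 [151.3 152.8 154.4] [-107.  107.]
top0 110 329 [152.8 154.5 156.3] [-108.  107.]
top0 130 347 [154.8 156.8 158.4] [-108.  107.]
top0 150 363 [157.1 158.8 160.7] [-107.  108.]
top0 170 400 [159.2 161.  162.8] [-108.  108.]
top0 190 398 [161.4 163.  164.9] [-107.  107.]
top0 210 499 [163.5 165.7 186.2] [-108.  107.]
top0 230 832 [166.6 169.7 176.6] [-107.  107.]
top0 250 3 [168.5 169.  171.8] [-105.   -6.]
latch 76 84 [  28. -125.] [ 47. -64.] [ 71. -34.]
latch 84 2 [ 34. -54.] [ 34. -53.] [ 35. -51.]
latch 92 13 [ 33. -76.] [ 40. -54.] [ 65. -52.]
latch 100 9 [ 35. -76.] [ 39. -73.] [ 68. -68.]
latch 108 5 [ 32. -74.] [ 45. -66.] [ 66. -66.]
latch 116 16 [ 36. -72.] [ 51. -69.] [ 64. -66.]
latch 124 5 [ 31. -72.] [ 60. -72.] [ 67. -70.]
latch 132 6 [ 40. -81.] [ 53. -76.] [ 64. -71.]
latch 140 48 [ 32. -82.] [ 49. -76.] [ 65. -69.]
latch 148 3 [ 32. -71.] [ 34. -71.] [ 67. -70.]
latch 156 4 [ 33. -70.] [ 50. -70.] [ 68. -69.]
latch 164 1 [ 65. -70.] [ 65. -70.] [ 65. -70.]
key 108 [-55.03014984 -90.5594708  131.00010174] ((-54.
[... 967 characters left out ...]
. -76.] [ 46. -74.] [ 68. -68.]
latch 124 13 [ 30. -79.] [ 39. -77.] [ 59. -68.]
latch 132 22 [ 31. -84.] [ 44. -80.] [ 64. -69.]
latch 140 31 [ 31. -85.] [ 48. -76.] [ 66. -70.]
latch 148 14 [ 31. -74.] [ 36. -70.] [ 66. -68.]
latch 156 13 [ 29. -72.] [ 64. -70.] [ 67. -66.]
latch 164 12 [ 30. -72.] [ 48. -69.] [ 68. -66.]
latch 172 13 [ 29. -73.] [ 44. -69.] [ 69. -68.]
key 116 [-57.25524968 -94.06196032 127.78023349] ((-56.490257263183594, -93.00030517578125), (11.001733779907227, 50.34895324707031), 72.23411560058594)
edges [[-113.8 -152.7   64.1]
 [-113.1 -151.8   64.4]
 [ 110.7  151.2   75.5]
 [ 112.3  152.5   75.9]]
floor [[-70.5  45.1   3.7]
 [ 16.3  99.    7.7]
 [106.2 144.   19.8]]
```

>>> {"fn": "servo_tool", "kwargs": {
  "deltas": [
    {"delta_pos": [20, 0, 60], "turn": [0, 0, 0]},
    {"delta_pos": [40, -20, 115], "turn": [0, 0, 0]},
    {"delta_pos": [60, -80, 125], "turn": [0, 0, -8]},
    {"delta_pos": [80, -140, 125], "turn": [0, 0, -16]},
    {"delta_pos": [95, -200, 125], "turn": [0, 0, -24]},
    {"delta_pos": [110, -255, 125], "turn": [0, 0, -32]},
    {"delta_pos": [120, -310, 125], "turn": [0, 0, -40]},
    {"delta_pos": [130, -370, 125], "turn": [0, 0, -49]},
    {"delta_pos": [140, -430, 125], "turn": [0, 0, -49]},
    {"delta_pos": [150, -490, 125], "turn": [0, 0, -49]},
    {"delta_pos": [154, -550, 110], "turn": [0, 0, -49]},
    {"delta_pos": [154, -600, 80], "turn": [0, 0, -49]}
  ],
  "gripper": 0.8
}}

```text
t: 1.65
tcp_pos: [447.1, -22.3, 296.2]
orientation: [[0.245, 0.002, 0.969], [-0.969, -0.0, 0.245], [0.001, -1.0, 0.002]]
wrist_force: [0.6, 0.5, -0.7]
width: 75.0
```

>>> {"fn": "servo_tool", "kwargs": {
  "deltas": [
    {"delta_pos": [-1, -50, -30], "turn": [0, 0, 0]},
    {"delta_pos": [-1, -100, -70], "turn": [0, 0, 0]},
    {"delta_pos": [-1, -136, -120], "turn": [0, 0, 0]},
    {"delta_pos": [-1, -136, -146], "turn": [0, 0, 0]},
    {"delta_pos": [-1, -136, -146], "turn": [0, 0, 0]}
  ]
}}

```text
t: 2.28
tcp_pos: [444.4, -158.2, 148.6]
orientation: [[0.244, -0.002, 0.97], [-0.97, 0.001, 0.244], [-0.001, -1.0, -0.002]]
wrist_force: [0.5, 0.7, 0.8]
width: 75.2
```

```bash
python3 - <<'E'
from h import *
o=ctrl.observe();print(o['tcp_pos'],o['wrist_force'])
snap('wrist','w1');snap('side','s1')
for c in((445,-160),): print(rect('w1',c,85,12,45))
for n,c in dict(brown=(445,-160),blue=(620,-165)).items(): print(n,rect('side0',c,85,12,45)[:2],rect('s1',c,85,12,45)[:2])
E
```

```text
[ 444.44168134 -158.19713273  148.58612239] [0.48098026 0.6706741  0.75671122]
(((447.1285705566406, -160.91021728515625), (40.059391021728516, 137.54556274414062), 14.116774559020996), array([ 445.7027 , -155.12865], dtype=float32), np.float64(30.099170577710144), 4123)
brown (((445.8426818847656, -159.8946990966797), (43.162803649902344, 139.21432495117188), 14.322100639343262), array([ 442.70468, -165.16399], dtype=float32)) (((444.79351806640625, -159.88525390625), (41.16689682006836, 138.8784942626953), 14.445648193359375), array([ 442.72253, -165.06671], dtype=float32))
blue (((621.0554809570312, -167.09866333007812), (138.34027099609375, 40.75966262817383), 66.10025024414062), array([ 615.0465 , -175.19496], dtype=float32)) (((619.6412353515625, -167.65769958496094), (138.77320861816406, 41.251277923583984), 65.68997955322266), array([ 615.0674, -175.142 ], dtype=float32))
```

View pics/w1.png

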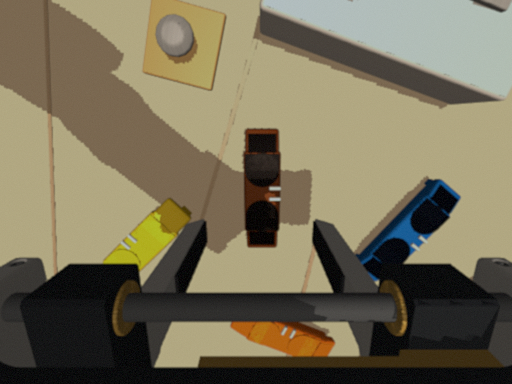

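The wrist view shows the brown pair centred near (262,190) between the fingers. The yellow pair (145,235), orange pair (285,335) and blue pair (410,230) all stand clear. Going down now.

>>> {"fn": "servo_tool", "kwargs": {
  "deltas": [
    {"delta_pos": [1.5, -1, -60], "turn": [0, 0, 0]},
    {"delta_pos": [1.5, -1, -110], "turn": [0, 0, 0]},
    {"delta_pos": [1.5, -1, -132], "turn": [0, 0, 0]},
    {"delta_pos": [1.5, -1, -132], "turn": [0, 0, 0]},
    {"delta_pos": [1.5, -1, -132], "turn": [0, 0, 0]}
  ]
}}

```text
t: 3.0
tcp_pos: [449.5, -159.2, 20.3]
orientation: [[0.247, 0.005, 0.969], [-0.969, -0.001, 0.247], [0.002, -1.0, 0.005]]
wrist_force: [0.1, -0.4, -0.1]
width: 75.2
```

>>> {"fn": "servo_tool", "kwargs": {
  "deltas": [
    {"delta_pos": [0, 0, 0], "turn": [0, 0, 0]},
    {"delta_pos": [0, 0, 0], "turn": [0, 0, 0]},
    {"delta_pos": [0, 0, 0], "turn": [0, 0, 0]},
    {"delta_pos": [0, 0, 0], "turn": [0, 0, 0]},
    {"delta_pos": [0, 0, 0], "turn": [0, 0, 0]}
  ],
  "gripper": 0.2,
  "grip_force": 20
}}

```text
t: 3.62
tcp_pos: [449.4, -159.2, 20.5]
orientation: [[0.247, 0.005, 0.969], [-0.969, -0.001, 0.247], [0.002, -1.0, 0.005]]
wrist_force: [-0.2, -0.2, 4.2]
width: 39.8
```

>>> {"fn": "servo_tool", "kwargs": {
  "deltas": [
    {"delta_pos": [0, 0, 40], "turn": [0, 0, 0]},
    {"delta_pos": [0, 0, 90], "turn": [0, 0, 0]},
    {"delta_pos": [0, 10, 150], "turn": [0, 0, 0]},
    {"delta_pos": [5, 50, 200], "turn": [0, 0, -6]},
    {"delta_pos": [10, 100, 210], "turn": [0, 0, -12]},
    {"delta_pos": [20, 160, 210], "turn": [0, 0, -18.5]},
    {"delta_pos": [25, 215, 210], "turn": [0, 0, -18.5]},
    {"delta_pos": [30, 270, 210], "turn": [0, 0, -18.5]},
    {"delta_pos": [38, 320, 210], "turn": [0, 0, -18.5]},
    {"delta_pos": [40, 356, 200], "turn": [0, 0, -18.5]},
    {"delta_pos": [40, 356, 180], "turn": [0, 0, -18.5]},
    {"delta_pos": [40, 356, 150], "turn": [0, 0, -18.5]}
  ]
}}

```text
t: 5.12
tcp_pos: [489.6, 197.7, 169.9]
orientation: [[-0.072, 0.006, 0.997], [-0.997, -0.002, -0.072], [0.002, -1.0, 0.006]]
wrist_force: [0.1, 1.0, -0.6]
width: 40.1
```

>>> {"fn": "servo_tool", "kwargs": {
  "deltas": [
    {"delta_pos": [0, 0, -50], "turn": [0, 0, 0]},
    {"delta_pos": [0, 0, -90], "turn": [0, 0, 0]},
    {"delta_pos": [0, 0, -120], "turn": [0, 0, 0]},
    {"delta_pos": [0, 0, -140], "turn": [0, 0, 0]},
    {"delta_pos": [0, 0, -140], "turn": [0, 0, 0]},
    {"delta_pos": [0, 0, -140], "turn": [0, 0, 0]}
  ]
}}

```text
t: 5.88
tcp_pos: [489.6, 197.6, 30.0]
orientation: [[-0.072, 0.006, 0.997], [-0.997, -0.002, -0.072], [0.002, -1.0, 0.006]]
wrist_force: [0.1, 0.1, -0.4]
width: 39.6
```

```bash
python3 - <<'E'
from h import *
o=ctrl.observe();print(o['tcp_pos'],o['wrist_force'],o['width'])
snap('side','s2');snap('wrist','w2');crop('s2',100,80,350,300,3,'b1')
E
```

```text
[489.63929181 197.58127177  30.00337731] [ 0.0919521   0.09690346 -0.4232714 ] 39.551139417066125
```

View pics/b1.png

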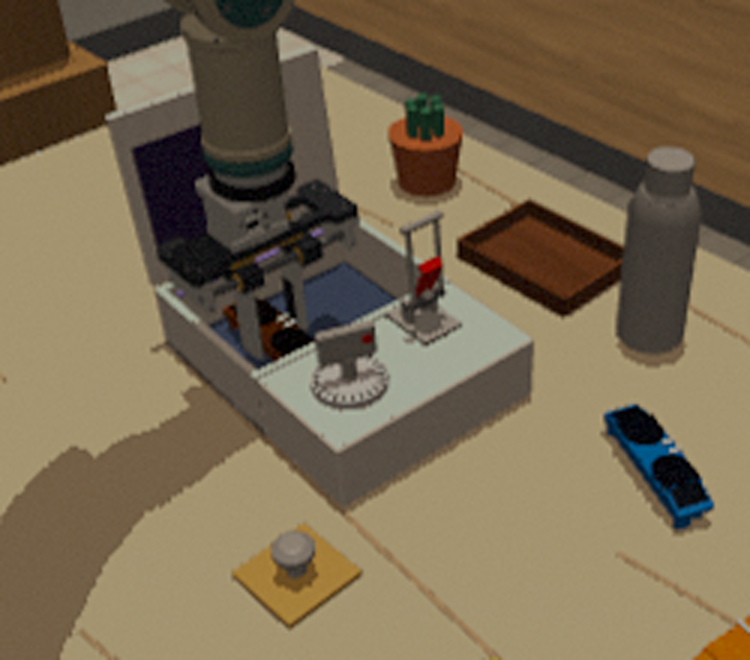

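View pics/w2.png

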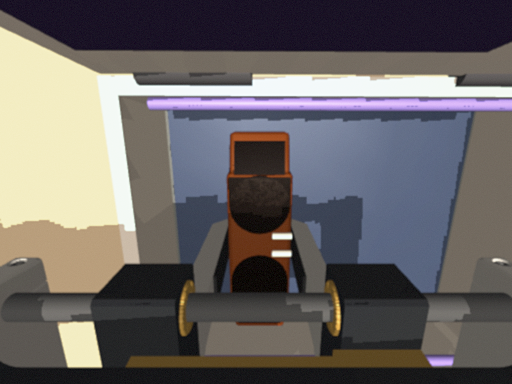

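Brown is held over the floor of the compartment, seen at wrist (260,230), clear of the walls. Releasing it.

>>> {"fn": "servo_tool", "kwargs": {
  "deltas": [
    {"delta_pos": [0, 0, -1], "turn": [0, 0, 0]},
    {"delta_pos": [0, 0, -1], "turn": [0, 0, 0]},
    {"delta_pos": [0, 0, -1], "turn": [0, 0, 0]},
    {"delta_pos": [0, 0, 40], "turn": [0, 0, 0]},
    {"delta_pos": [0, 0, 90], "turn": [0, 0, 0]},
    {"delta_pos": [0, 0, 150], "turn": [0, 0, 0]},
    {"delta_pos": [10, -40, 200], "turn": [0, 0, 0]},
    {"delta_pos": [30, -95, 210], "turn": [0, 0, -5]},
    {"delta_pos": [50, -150, 210], "turn": [0, 0, -10]},
    {"delta_pos": [70, -205, 210], "turn": [0, 0, -15]},
    {"delta_pos": [90, -255, 210], "turn": [0, 0, -19.5]},
    {"delta_pos": [110, -310, 190], "turn": [0, 0, -19.5]}
  ],
  "gripper": 0.65
}}

```text
t: 7.48
tcp_pos: [601.6, -113.5, 221.4]
orientation: [[-0.4, 0.009, 0.916], [-0.916, -0.004, -0.4], [0.0, -1.0, 0.01]]
wrist_force: [1.4, 1.3, -0.5]
width: 60.9
```

>>> {"fn": "servo_tool", "kwargs": {
  "deltas": [
    {"delta_pos": [10, -25, -20], "turn": [0, 0, 0]},
    {"delta_pos": [18, -50, -50], "turn": [0, 0, 0]},
    {"delta_pos": [18, -50, -80], "turn": [0, 0, 0]},
    {"delta_pos": [18, -50, -80], "turn": [0, 0, 0]}
  ],
  "gripper": 0.8
}}

```text
t: 7.98
tcp_pos: [617.7, -162.9, 139.1]
orientation: [[-0.401, 0.004, 0.916], [-0.916, -0.002, -0.401], [0.001, -1.0, 0.004]]
wrist_force: [0.2, 0.3, 0.3]
width: 75.1
```

```bash
python3 - <<'E'
from h import *
o=ctrl.observe();print(o['tcp_pos'],o['orientation'][:,2],o['width'])
snap('side','s3');snap('wrist','w3');snap('top','t3')
for t in('s3','w3','t3'): print(rect(t,(620,-165),85,12,45))
crop('t3',80,130,350,330,2.5,'b3')
E
```

```text
[ 617.69873792 -162.89581593  139.0983385 ] [ 0.91613458 -0.40084571  0.00448955] 75.09690361894275
(((620.6801147460938, -167.6393280029297), (139.31271362304688, 41.147544860839844), 65.6867446899414), array([ 615.1581, -175.    ], dtype=float32), np.float64(27.2663952519745), 624)
(((623.3165893554688, -168.71339416503906), (138.09181213378906, 39.99037170410156), 66.39815521240234), array([ 625.7672, -162.7424], dtype=float32), np.float64(30.105440466009714), 4338)
(((642.3048095703125, -121.25946044921875), (41.485931396484375, 40.12205123901367), 63.053829193115234), array([ 641.9624 , -120.30077], dtype=float32), np.float64(26.650070912768395), 237)
```

View pics/w3.png

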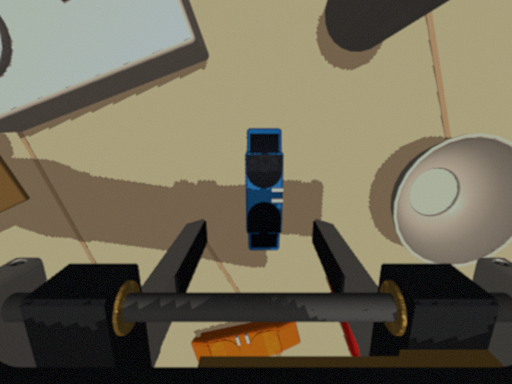

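View pics/b3.png

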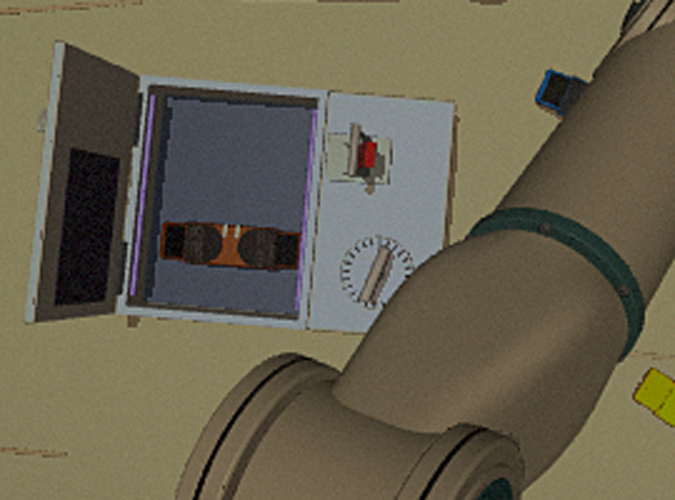

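Brown lies flat in the compartment and blue is centred at (264,190) in the wrist view. Picking up blue.

>>> {"fn": "servo_tool", "kwargs": {
  "deltas": [
    {"delta_pos": [3, -4, -50], "turn": [0, 0, 0]},
    {"delta_pos": [3, -4, -100], "turn": [0, 0, 0]},
    {"delta_pos": [3, -4, -123], "turn": [0, 0, 0]},
    {"delta_pos": [3, -4, -123], "turn": [0, 0, 0]},
    {"delta_pos": [3, -4, -123], "turn": [0, 0, 0]}
  ]
}}

```text
t: 8.75
tcp_pos: [624.9, -167.7, 21.7]
orientation: [[-0.399, 0.014, 0.917], [-0.917, -0.006, -0.399], [-0.0, -1.0, 0.015]]
wrist_force: [0.5, -1.1, 0.8]
width: 75.2
```

>>> {"fn": "servo_tool", "kwargs": {
  "deltas": [
    {"delta_pos": [0, 0, 0], "turn": [0, 0, 0]},
    {"delta_pos": [0, 0, 0], "turn": [0, 0, 0]},
    {"delta_pos": [0, 0, 0], "turn": [0, 0, 0]},
    {"delta_pos": [0, 0, 0], "turn": [0, 0, 0]},
    {"delta_pos": [0, 0, 0], "turn": [0, 0, 0]}
  ],
  "gripper": 0.2
}}

```text
t: 9.38
tcp_pos: [624.8, -167.6, 21.9]
orientation: [[-0.399, 0.014, 0.917], [-0.917, -0.005, -0.399], [-0.001, -1.0, 0.015]]
wrist_force: [-0.2, 0.8, 2.6]
width: 40.0
```

>>> {"fn": "servo_tool", "kwargs": {
  "deltas": [
    {"delta_pos": [0, 0, 40], "turn": [0, 0, 0]},
    {"delta_pos": [0, 0, 95], "turn": [0, 0, 0]},
    {"delta_pos": [0, 0, 155], "turn": [0, 0, 0]},
    {"delta_pos": [-5, 20, 210], "turn": [0, 0, 5]},
    {"delta_pos": [-10, 70, 235], "turn": [0, 0, 10]},
    {"delta_pos": [-20, 130, 235], "turn": [0, 0, 19.3]},
    {"delta_pos": [-30, 190, 235], "turn": [0, 0, 19.3]},
    {"delta_pos": [-40, 250, 235], "turn": [0, 0, 19.3]},
    {"delta_pos": [-50, 305, 235], "turn": [0, 0, 19.3]},
    {"delta_pos": [-55.5, 358, 235], "turn": [0, 0, 19.3]},
    {"delta_pos": [-55.5, 358, 200], "turn": [0, 0, 19.3]},
    {"delta_pos": [-55.5, 358, 150], "turn": [0, 0, 19.3]}
  ]
}}

```text
t: 10.88
tcp_pos: [570.2, 191.9, 171.9]
orientation: [[-0.071, 0.018, 0.997], [-0.997, 0.001, -0.071], [-0.002, -1.0, 0.018]]
wrist_force: [0.4, 0.7, -0.7]
width: 39.3
```

```bash
python3 - <<'E'
from h import *
o=ctrl.observe();print(o['tcp_pos'],o['orientation'][:,2],o['width'],tobox(o['tcp_pos']))
snap('wrist','w4')
E
```

```text
[570.22953625 191.86215714 171.91014294] [ 0.99729574 -0.0712658   0.01795515] 39.33314180490057 [ 40.82702445  54.04518213 171.91014294]
```

View pics/w4.png

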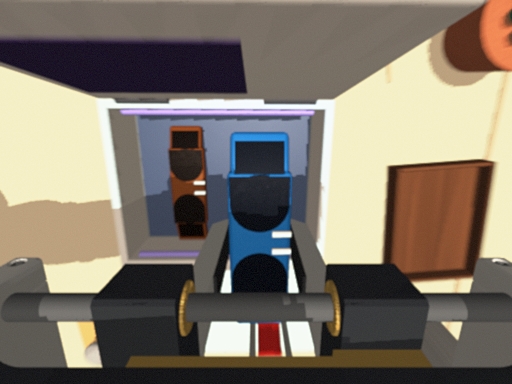

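Blue is held (260,220), with brown to the left in the box (187,185). Lowering blue.

>>> {"fn": "servo_tool", "kwargs": {
  "deltas": [
    {"delta_pos": [0, 0, -50], "turn": [0, 0, 0]},
    {"delta_pos": [0, 0, -90], "turn": [0, 0, 0]},
    {"delta_pos": [0, 0, -120], "turn": [0, 0, 0]},
    {"delta_pos": [0, 0, -140], "turn": [0, 0, 0]},
    {"delta_pos": [0, 0, -141], "turn": [0, 0, 0]},
    {"delta_pos": [0, 0, -141], "turn": [0, 0, 0]}
  ]
}}

```text
t: 11.68
tcp_pos: [565.7, 190.2, 24.3]
orientation: [[-0.072, 0.007, 0.997], [-0.997, -0.004, -0.072], [0.003, -1.0, 0.007]]
wrist_force: [0.1, 0.5, -1.6]
width: 40.2
```

>>> {"fn": "servo_tool", "kwargs": {
  "deltas": [
    {"delta_pos": [0, 0, 0], "turn": [0, 0, 0]},
    {"delta_pos": [0, 0, 0], "turn": [0, 0, 0]},
    {"delta_pos": [0, 0, 0], "turn": [0, 0, 0]},
    {"delta_pos": [0, 0, 40], "turn": [0, 0, 0]},
    {"delta_pos": [0, 0, 90], "turn": [0, 0, 0]},
    {"delta_pos": [0, 0, 150], "turn": [0, 0, 0]},
    {"delta_pos": [0, 0, 200], "turn": [0, 0, 0]},
    {"delta_pos": [0, 0, 260], "turn": [0, 0, 0]},
    {"delta_pos": [0, 0, 310], "turn": [0, 0, 0]},
    {"delta_pos": [0, 0, 310], "turn": [0, 0, 0]}
  ],
  "gripper": 0.65
}}

```text
t: 12.92
tcp_pos: [567.9, 190.2, 338.6]
orientation: [[-0.073, 0.014, 0.997], [-0.997, -0.001, -0.073], [-0.0, -1.0, 0.014]]
wrist_force: [-0.4, 0.4, -0.1]
width: 61.3
```

```bash
python3 - <<'E'
from h import *
o=ctrl.observe();print(o['tcp_pos'],o['qpos'],o['orientation'][:,2],o['width'],tobox(o['tcp_pos']))
snap('wrist','w5');snap('side','s5')
E
```

```text
[567.85348671 190.17316824 338.64189606] [-0.76615675  0.49940604  0.64080554  1.51662447 -0.30685211  1.2141055
 -0.15305855] [ 0.99726066 -0.07256127  0.01435411] 61.25377990412219 [ 38.58302468  52.18431436 338.64189606]
```

View pics/w5.png

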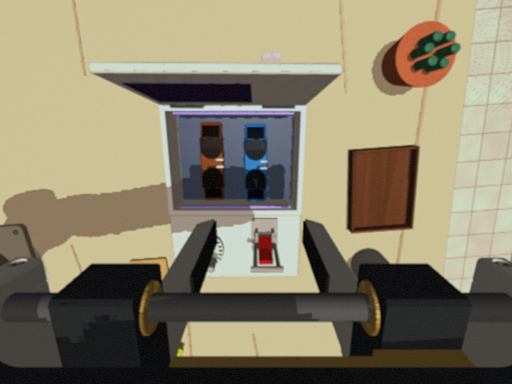

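View pics/s5.png

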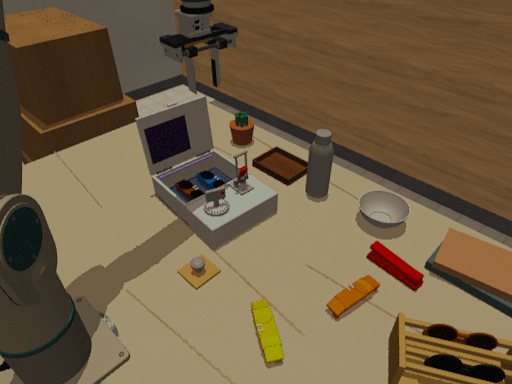

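```bash
python3 - <<'E'
from h import *
o=ctrl.observe()
p0=toworld((-20,225,345)); print('over',p0, p0-o['tcp_pos'])
p1=toworld((-20,215,222)); print('start',p1)
r=140
for th in [1.6,1.4,1.2,1.0,.8,.6,.4,.2,.1,0,-.03]:
    y=150-r*np.cos(th)+10*np.sin(th)+8; z=70+r*np.sin(th)+10*np.cos(th)+11
    w=toworld((-20,y,z)); print(th,w.round(1),(w-p1).round(1))
E
```

```text
over [522.2727 366.865  345.    ] [-42.97807889 176.5841718   10.8542807 ]
start [521.5297 356.8926 222.    ]
1.6 [518.3 314.1 220.6] [ -3.2 -42.8  -1.4]
1.4 [516.3 286.1 220.7] [ -5.3 -70.7  -1.3]
1.2 [514.2 258.8 215.1] [ -7.3 -98.1  -6.9]
1.0 [512.3 233.  204.2] [  -9.2 -123.9  -17.8]
0.8 [510.6 209.9 188.4] [ -10.9 -147.   -33.6]
0.6 [509.1 190.5 168.3] [ -12.4 -166.4  -53.7]
0.4 [508.  175.3 144.7] [ -13.5 -181.6  -77.3]
0.2 [507.2 165.2 118.6] [ -14.3 -191.7 -103.4]
0.1 [507.  162.1 104.9] [ -14.5 -194.8 -117.1]
0 [506.9 160.4  91. ] [ -14.6 -196.5 -131. ]
-0.03 [506.9 160.2  86.8] [ -14.7 -196.7 -135.2]
```

>>> {"fn": "servo_tool", "kwargs": {
  "deltas": [
    {"delta_pos": [-12, 40, 15], "turn": [0, 0, 0]},
    {"delta_pos": [-25, 90, 20], "turn": [0, 0, 0]},
    {"delta_pos": [-38, 140, 20], "turn": [0, 0, 0]},
    {"delta_pos": [-46, 177, 10], "turn": [0, 0, 0]},
    {"delta_pos": [-46, 177, -40], "turn": [0, 0, 0]},
    {"delta_pos": [-46, 177, -90], "turn": [0, 0, 0]},
    {"delta_pos": [-46, 177, -116], "turn": [0, 0, 0]},
    {"delta_pos": [-46, 177, -116], "turn": [0, 0, 0]}
  ],
  "gripper": 0
}}

```text
t: 14.02
tcp_pos: [516.7, 366.1, 214.2]
orientation: [[-0.073, -0.0, 0.997], [-0.997, -0.008, -0.073], [0.008, -1.0, 0.0]]
wrist_force: [0.1, -0.8, 0.5]
width: 0.2
```

>>> {"fn": "servo_tool", "kwargs": {
  "deltas": [
    {"delta_pos": [1, -30, 6], "turn": [0, 0, 0]},
    {"delta_pos": [1, -52, 6], "turn": [0, 0, 0]},
    {"delta_pos": [0, -66, 7], "turn": [0, 0, 0]},
    {"delta_pos": [0, -80, 6], "turn": [0, 0, 0]},
    {"delta_pos": [-1, -94, 4], "turn": [0, 0, 0]},
    {"delta_pos": [-2, -107, 1], "turn": [0, 0, 0]},
    {"delta_pos": [-3, -120, -4], "turn": [0, 0, 0]},
    {"delta_pos": [-4, -133, -10], "turn": [0, 0, 0]},
    {"delta_pos": [-5, -145, -18], "turn": [0, 0, 0]},
    {"delta_pos": [-6, -156, -26], "turn": [0, 0, 0]},
    {"delta_pos": [-7, -166, -36], "turn": [0, 0, 0]},
    {"delta_pos": [-8, -176, -46], "turn": [0, 0, 0]}
  ]
}}

```text
t: 15.52
tcp_pos: [509.0, 189.3, 167.5]
orientation: [[-0.073, 0.0, 0.997], [-0.997, -0.008, -0.073], [0.008, -1.0, 0.001]]
wrist_force: [0.2, 1.0, 0.6]
width: 0.6
```

```bash
python3 - <<'E'
from h import *
o=ctrl.observe();print(o['tcp_pos'],o['wrist_force'],tobox(o['tcp_pos']))
snap('side','s6');crop('s6',100,80,350,300,3,'b6')
E
```

```text
[508.97494972 189.31115613 167.5350391 ] [0.23641541 1.00172486 0.59026174] [-20.06896004  46.95000611 167.5350391 ]
```

View pics/b6.png

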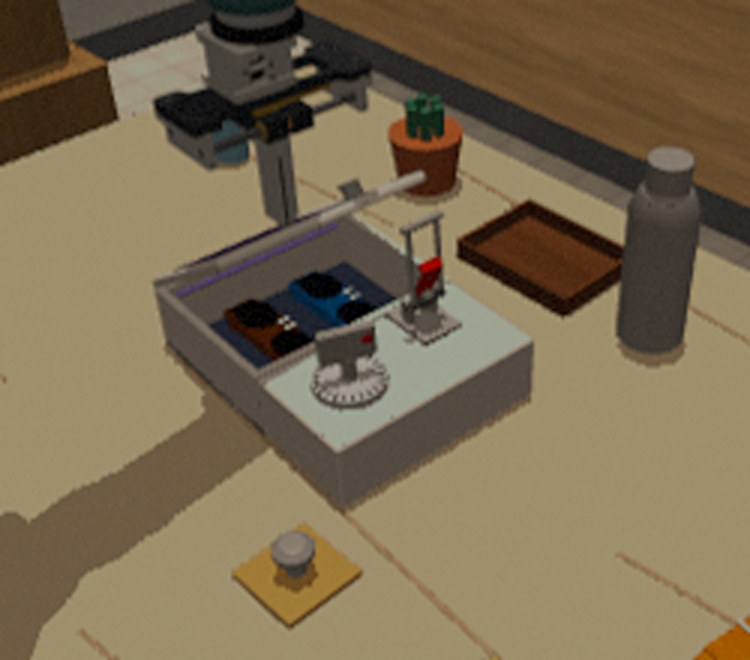

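The lid is about 0.6 rad open, pushed by the finger at (280,205) in the crop. Both pairs are still inside. Carrying on down.

>>> {"fn": "servo_tool", "kwargs": {
  "deltas": [
    {"delta_pos": [-1, -8, -12], "turn": [0, 0, 0]},
    {"delta_pos": [-1, -14, -23], "turn": [0, 0, 0]},
    {"delta_pos": [-2, -20, -36], "turn": [0, 0, 0]},
    {"delta_pos": [-2, -24, -49], "turn": [0, 0, 0]},
    {"delta_pos": [-2, -27, -62], "turn": [0, 0, 0]},
    {"delta_pos": [-2, -29, -74], "turn": [0, 0, 0]},
    {"delta_pos": [-2, -29, -78], "turn": [0, 0, 0]},
    {"delta_pos": [-2, -29, -80], "turn": [0, 0, 0]},
    {"delta_pos": [-2, -29, -80], "turn": [0, 0, 0]}
  ]
}}

```text
t: 16.7
tcp_pos: [505.8, 158.2, 90.7]
orientation: [[-0.075, -0.002, 0.997], [-0.997, -0.007, -0.075], [0.007, -1.0, -0.002]]
wrist_force: [-12.2, -1.1, 46.8]
width: 0.0
```

```bash
python3 - <<'E'
from h import *
o=ctrl.observe();print(o['tcp_pos'],o['wrist_force'],tobox(o['tcp_pos']))
snap('side','s7');crop('s7',100,80,350,300,3,'b7')
b=tobox(cloud('s7'))
m=(abs(b[...,0])<105)&(b[...,1]<140)&(b[...,1]>-24)&(b[...,2]>65)&(b[...,2]<100)
q=b[m]
for y in range(-20,140,20):
    s=q[(q[:,1]>y)&(q[:,1]<y+20)]; print(y,len(s),np.median(s[:,2]))
E
```

```text
[505.78489491 158.19286738  90.6844421 ] [-12.24997518  -1.12652064  46.8453301 ] [-20.93812145  15.68058276  90.6844421 ]
-20 319 78.74629545120422
0 319 79.52879737095657
20 250 78.9894894841978
40 237 79.03869930846997
60 231 79.0904473952512
80 232 79.07719579141053
100 191 78.81252765990143
120 132 78.48016068912477
```

View pics/b7.png

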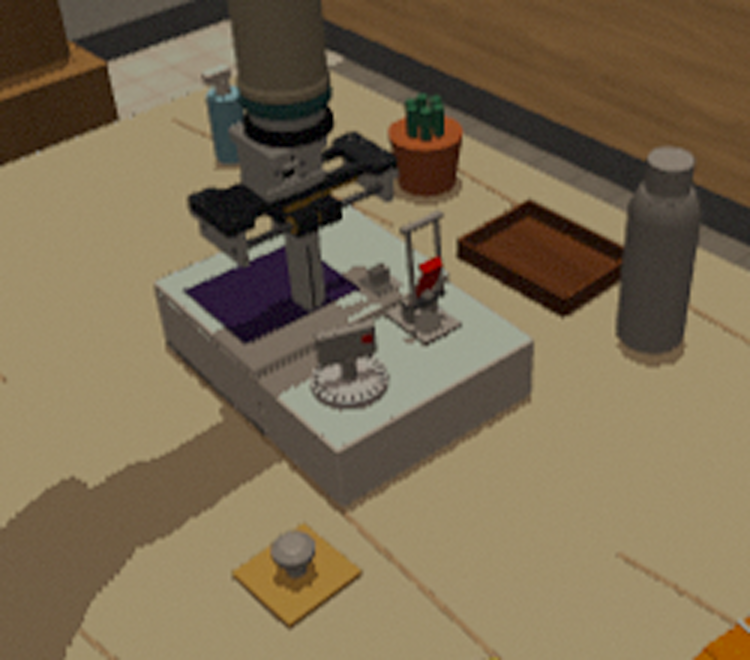

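Lid reads flat at z≈79 across its whole length, so it is shut. Now lift off, rotate and go to the -y side of the lever.

>>> {"fn": "servo_tool", "kwargs": {
  "deltas": [
    {"delta_pos": [0, 0, 50], "turn": [0, 0, 0]},
    {"delta_pos": [0, 0, 110], "turn": [0, 0, 0]},
    {"delta_pos": [0, 0, 170], "turn": [0, 0, 10]},
    {"delta_pos": [0, 0, 210], "turn": [0, 0, 20]},
    {"delta_pos": [10, -20, 220], "turn": [0, 0, 30]},
    {"delta_pos": [20, -50, 220], "turn": [0, 0, 40]},
    {"delta_pos": [30, -80, 220], "turn": [0, 0, 50]},
    {"delta_pos": [45, -110, 220], "turn": [0, 0, 60]},
    {"delta_pos": [61, -140, 220], "turn": [0, 0, 70]},
    {"delta_pos": [61, -140, 220], "turn": [0, 0, 80]},
    {"delta_pos": [61, -140, 220], "turn": [0, 0, 90]},
    {"delta_pos": [61, -140, 220], "turn": [0, 0, 90]}
  ]
}}

```text
t: 18.25
tcp_pos: [566.8, 18.0, 310.2]
orientation: [[0.997, 0.006, 0.077], [-0.077, -0.001, 0.997], [0.006, -1.0, -0.001]]
wrist_force: [0.6, -0.7, 0.6]
width: 0.3
```

```bash
python3 - <<'E'
from h import *
o=ctrl.observe();print(o['tcp_pos'],o['qpos'],o['wrist_force'],tobox(o['tcp_pos']))
snap('wrist','w8');snap('side','s8');snap('top','t8');crop('s8',150,100,300,250,4,'b8');crop('t8',80,130,300,300,3,'c8')
E
```

```text
[566.77227079  17.99174448 310.18894141] [-0.25056922  0.42012405  0.25037156  1.63597267 -0.11219944  1.09344005
  1.52356343] [ 0.58194242 -0.70043149  0.64209728] [  50.29787271 -119.60222301  310.18894141]
```

View pics/w8.png

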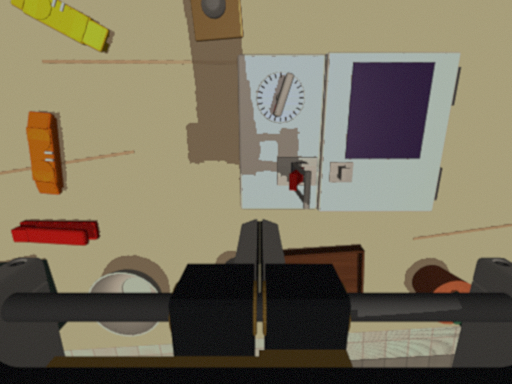

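View pics/b8.png

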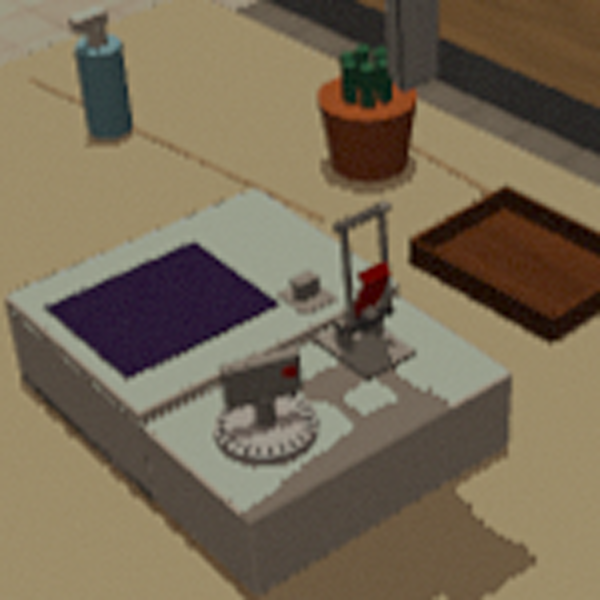

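View pics/c8.png

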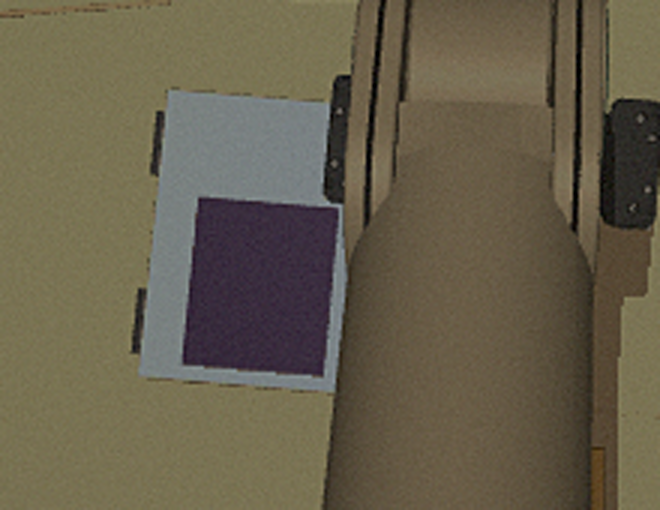

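```bash
python3 - <<'E'
from h import *
b=tobox(cloud('w8'))
def S(n,x0,x1,y0,y1,z0,z1):
    m=(b[...,0]>x0)&(b[...,0]<x1)&(b[...,1]>y0)&(b[...,1]<y1)&(b[...,2]>z0)&(b[...,2]<z1);q=b[m]
    if len(q): print(n,len(q),q.min(0).round(),np.median(q,0).round(1),q.max(0).round())
    return q
S('bar',20,80,-100,-30,165,200)
S('tip',30,70,-120,-50,130,155)
S('keeper',30,70,-20,40,88,105)
q=S('keywing',-100,-10,-140,-50,120,140);print(cv2.minAreaRect(q[:,:2].astype(np.float32)))
m=(abs(b[...,0])<110)&(b[...,1]>-20)&(b[...,1]<140)&(b[...,2]>70)&(b[...,2]<90);print('lid z',np.percentile(b[m][:,2],[5,50,95]))
m=(abs(b[...,0])<115)&(b[...,1]>-145)&(b[...,1]<-40)&(b[...,2]>60)&(b[...,2]<76);print('deck z',np.percentile(b[m][:,2],[5,50,95]))
m=(abs(b[...,0])<130)&(abs(b[...,1])<170)&(b[...,2]>64)&(b[...,2]<84);print('edges',np.percentile(b[m],[.3,99.7],axis=0))
E
```

```text
bar 288 [ 30. -71. 166.] [ 50.2 -68.2 185.3] [ 74. -64. 188.]
tip 212 [ 33. -84. 131.] [ 51.  -76.8 143.9] [ 69. -68. 155.]
keeper 134 [43. -4. 88.] [51.5  0.9 96.8] [61.  8. 98.]
keywing 389 [ -78. -103.  120.] [-54.  -92.2 133. ] [-29. -81. 137.]
((-53.20243835449219, -91.83783721923828), (10.245903968811035, 51.84016036987305), 71.4829330444336)
lid z [79.22319206 80.77057017 82.34432385]
deck z [69.11348588 70.54512724 72.10520876]
edges [[-110.5628463  -150.5345204    67.21517525]
 [ 113.88766732  151.51824502   83.13626347]]
```

The wrist view shows the loop bar near (306,190), lever tip (295,182) and keeper (341,172). In box coordinates the bar is at (50,-68,185), the lever tip at (51,-77,145) and the keeper top at z=97, which match the description. Going down behind the lever.

>>> {"fn": "servo_tool", "kwargs": {
  "deltas": [
    {"delta_pos": [0, 0, -50], "turn": [0, 0, 0]},
    {"delta_pos": [0, 5, -100], "turn": [0, 0, 0]},
    {"delta_pos": [1, 8, -145], "turn": [0, 0, 0]},
    {"delta_pos": [1, 8, -164], "turn": [0, 0, 0]},
    {"delta_pos": [1, 8, -164], "turn": [0, 0, 0]},
    {"delta_pos": [1, 8, -164], "turn": [0, 0, 0]}
  ]
}}

```text
t: 19.15
tcp_pos: [568.6, 26.3, 147.4]
orientation: [[0.997, 0.008, 0.078], [-0.078, -0.002, 0.997], [0.008, -1.0, -0.001]]
wrist_force: [0.4, -0.6, -0.1]
width: 0.8
```

```bash
python3 - <<'E'
from h import *
o=ctrl.observe();p=o['tcp_pos'];print(p,o['wrist_force'],tobox(p))
for y,z in [(-90,146),(-73,146),(-63.4,144.5),(-55.3,142),(-46,137.3),(-43,135)]:
    print((toworld((50,y,z))-p).round(1))
E
```

```text
[568.57247073  26.33844479 147.35092119] [ 0.43504345 -0.62717688 -0.12343309] [  51.47294427 -111.14480475  147.35092119]
[ 0.1 21.2 -1.4]
[ 1.4 38.1 -1.4]
[ 2.1 47.7 -2.9]
[ 2.7 55.8 -5.4]
[  3.4  65.1 -10.1]
[  3.6  68.1 -12.4]
```

>>> {"fn": "servo_tool", "kwargs": {
  "deltas": [
    {"delta_pos": [0, 10, -1], "turn": [0, 0, 0]},
    {"delta_pos": [0, 21, -1], "turn": [0, 0, 0]},
    {"delta_pos": [1, 30, -1], "turn": [0, 0, 0]},
    {"delta_pos": [1.4, 38, -1.4], "turn": [0, 0, 0]},
    {"delta_pos": [2, 43, -2], "turn": [0, 0, 0]},
    {"delta_pos": [2, 48, -3], "turn": [0, 0, 0]},
    {"delta_pos": [2.4, 52, -4], "turn": [0, 0, 0]},
    {"delta_pos": [2.7, 56, -5.4], "turn": [0, 0, 0]},
    {"delta_pos": [3, 60.5, -7.5], "turn": [0, 0, 0]},
    {"delta_pos": [3.4, 65, -10], "turn": [0, 0, 0]},
    {"delta_pos": [3.4, 65, -10], "turn": [0, 0, 0]}
  ]
}}

```text
t: 20.52
tcp_pos: [571.8, 91.8, 136.9]
orientation: [[0.997, 0.008, 0.078], [-0.078, -0.002, 0.997], [0.008, -1.0, -0.001]]
wrist_force: [0.4, -0.3, 0.7]
width: 0.5
```

```bash
python3 - <<'E'
from h import *
o=ctrl.observe();p=o['tcp_pos'];print(p,o['wrist_force'],tobox(p))
snap('side','s9');crop('s9',170,120,290,220,6,'b9')
E
```

```text
[571.76676933  91.78651811 136.90918547] [ 0.3572183  -0.26523253  0.6820802 ] [ 49.79563475 -45.64003172 136.90918547]
```

View pics/b9.png

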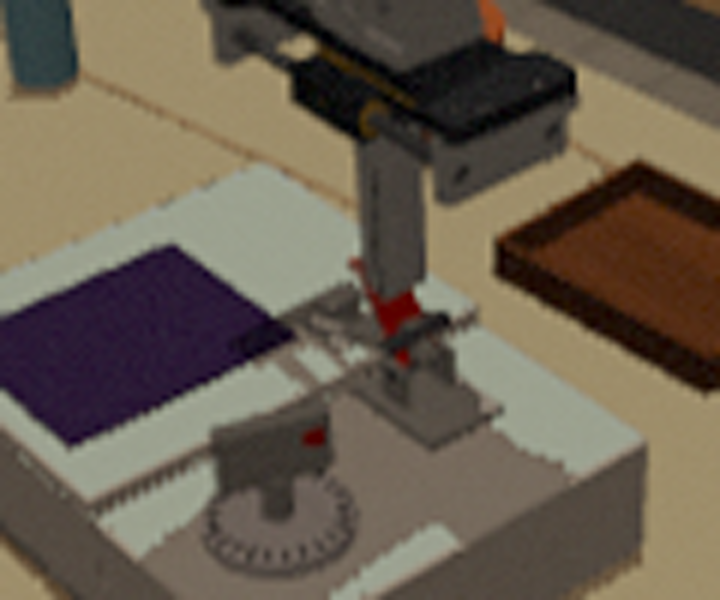

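```bash
python3 - <<'E'
from h import *
b=tobox(cloud('s9'))
im=load('s9')['im']
m=(b[...,0]>20)&(b[...,0]<80)&(b[...,1]>-85)&(b[...,1]<50)&(b[...,2]>84)&(b[...,2]<125)
v,u=np.where(m)
for z0 in range(-85,50,8):
    k=m&(b[...,1]>=z0)&(b[...,1]<z0+8); q=b[k]
    if len(q): print(z0,len(q),q[:,0].min().round(),q[:,0].max().round(),np.percentile(q[:,2],[5,50,95]).round())
crop('s9',210,150,260,195,14,'c9')
E
```

```text
-69 55 33.0 66.0 [ 86.  99. 111.]
-61 48 30.0 67.0 [ 89. 105. 112.]
-53 38 31.0 66.0 [ 92. 110. 119.]
-45 17 30.0 60.0 [101. 117. 121.]
-37 5 32.0 40.0 [100. 102. 119.]
-29 5 30.0 32.0 [95. 98. 99.]
-21 4 31.0 34.0 [95. 97. 98.]
-13 3 31.0 49.0 [87. 90. 94.]
-5 30 32.0 65.0 [86. 91. 96.]
3 14 31.0 56.0 [86. 92. 96.]
11 11 29.0 70.0 [85. 87. 91.]
19 3 28.0 46.0 [85. 87. 87.]
```

View pics/c9.png

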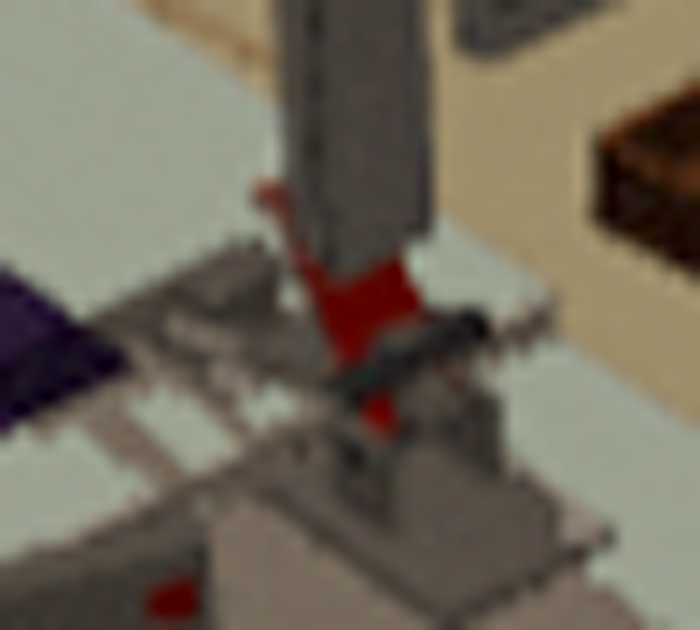

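The loop has dropped: its legs run from z≈98 at box y=-25 to z≈87 at y≈19, so the bar lies behind the keeper. The lever is near 2.27. Now to the +y side of the lever.

>>> {"fn": "servo_tool", "kwargs": {
  "deltas": [
    {"delta_pos": [0, -3, 15], "turn": [0, 0, 0]},
    {"delta_pos": [0, 0, 38], "turn": [0, 0, 0]},
    {"delta_pos": [2, 25, 38], "turn": [0, 0, 0]},
    {"delta_pos": [3.5, 48, 36], "turn": [0, 0, 0]},
    {"delta_pos": [3.5, 48, 15], "turn": [0, 0, 0]},
    {"delta_pos": [3.5, 48, -2], "turn": [0, 0, 0]},
    {"delta_pos": [3.5, 48, -2], "turn": [0, 0, 0]}
  ]
}}

```text
t: 21.45
tcp_pos: [574.1, 139.2, 133.6]
orientation: [[0.997, 0.004, 0.078], [-0.078, -0.003, 0.997], [0.005, -1.0, -0.003]]
wrist_force: [-0.4, 0.4, 0.1]
width: 0.6
```

```bash
python3 - <<'E'
from h import *
o=ctrl.observe();p=o['tcp_pos'];print(p,o['wrist_force'],tobox(p))
for c,z in [(-55,135),(-63.2,136.8),(-72,134.8),(-80.2,131.2),(-87.6,126),(-93.7,119.5),(-98.4,111.8),(-101.6,103.4),(-103,94.5)]:
    print((toworld((50,c+12.5,z+11))-p).round(1))
snap('side','s10');crop('s10',190,130,270,200,9,'b10')
E
```

```text
[574.12961846 139.16085869 133.57889433] [-0.37273437  0.43669764  0.08676713] [ 48.63204891   1.77911537 133.57889433]
[ -1.9 -44.3  12.4]
[ -2.5 -52.4  14.2]
[ -3.2 -61.2  12.2]
[ -3.8 -69.4   8.6]
[ -4.3 -76.8   3.4]
[ -4.8 -82.9  -3.1]
[ -5.1 -87.5 -10.8]
[ -5.4 -90.7 -19.2]
[ -5.5 -92.1 -28.1]
```

View pics/b10.png

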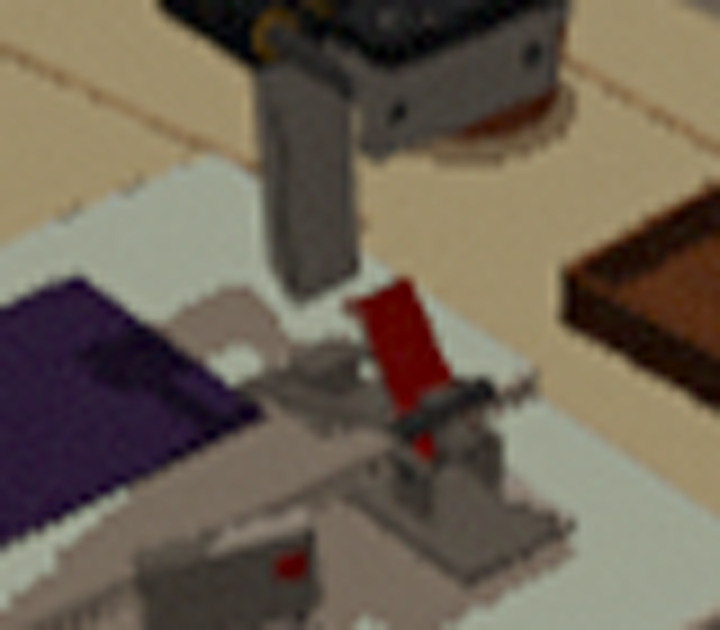

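The finger (305,290) is on the lid side of the lever, whose tip shows at (375,295). The loop lies low around the keeper at (330,370). Pushing the lever back.

>>> {"fn": "servo_tool", "kwargs": {
  "deltas": [
    {"delta_pos": [-0.5, -12, 1], "turn": [0, 0, 0]},
    {"delta_pos": [-1, -24, 5], "turn": [0, 0, 0]},
    {"delta_pos": [-1.5, -35, 9], "turn": [0, 0, 0]},
    {"delta_pos": [-2, -44, 12.4], "turn": [0, 0, 0]},
    {"delta_pos": [-2.5, -52, 14], "turn": [0, 0, 0]},
    {"delta_pos": [-2.5, -52, 14], "turn": [0, 0, 0]}
  ]
}}

```text
t: 22.25
tcp_pos: [572.5, 85.9, 148.7]
orientation: [[0.997, 0.006, 0.08], [-0.08, -0.003, 0.997], [0.007, -1.0, -0.003]]
wrist_force: [0.2, -0.6, -1.0]
width: 0.4
```

```bash
python3 - <<'E'
from h import *
o=ctrl.observe();p=o['tcp_pos'];print(p,o['wrist_force'],tobox(p))
snap('side','s11');crop('s11',190,130,270,200,9,'b11')
b=tobox(cloud('s11'))
m=(b[...,0]>20)&(b[...,0]<80)&(b[...,1]>-85)&(b[...,1]<50)&(b[...,2]>84)&(b[...,2]<125)
for z0 in range(-69,40,8):
    k=m&(b[...,1]>=z0)&(b[...,1]<z0+8); q=b[k]
    if len(q): print(z0,len(q),q[:,0].min().round(),q[:,0].max().round(),np.percentile(q[:,2],[5,50,95]).round())
E
```

```text
[572.48475874  85.8605067  148.65251267] [ 0.15425907 -0.55851427 -0.98719629] [ 50.95194516 -51.49634072 148.65251267]
-69 57 30.0 64.0 [ 88. 109. 121.]
-61 14 29.0 64.0 [ 86.  98. 106.]
-53 6 30.0 36.0 [ 88.  99. 100.]
-45 4 30.0 35.0 [95. 97. 99.]
-37 3 30.0 33.0 [94. 95. 98.]
-29 8 30.0 64.0 [91. 93. 95.]
-21 9 31.0 67.0 [89. 91. 93.]
-13 8 30.0 65.0 [88. 89. 97.]
-5 34 32.0 68.0 [85. 89. 96.]
3 19 28.0 70.0 [84. 88. 95.]
```

View pics/b11.png

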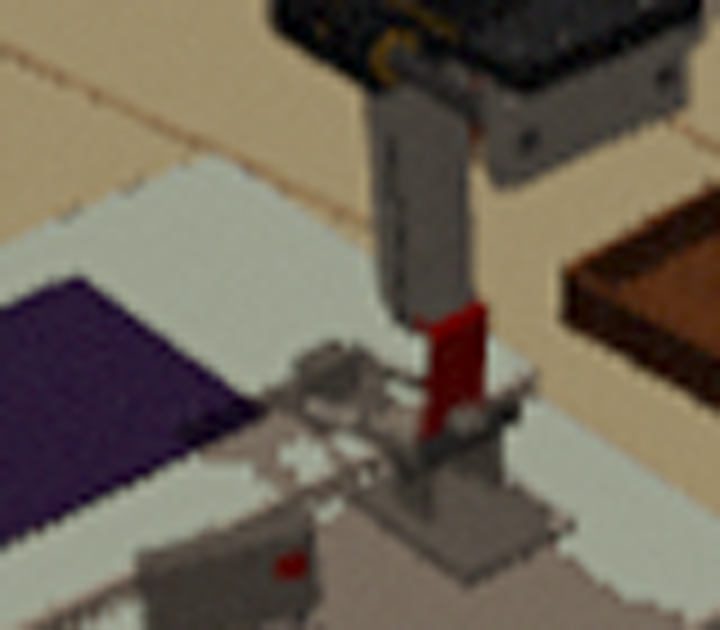

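The loop is straddling the keeper with its bar at y≈10, and the lever is about 1.4. Pressing on down.

>>> {"fn": "servo_tool", "kwargs": {
  "deltas": [
    {"delta_pos": [-1, -4, -1.5], "turn": [0, 0, 0]},
    {"delta_pos": [-1.6, -8, -3], "turn": [0, 0, 0]},
    {"delta_pos": [-2.2, -16, -7], "turn": [0, 0, 0]},
    {"delta_pos": [-2.7, -24, -12.5], "turn": [0, 0, 0]},
    {"delta_pos": [-3, -27, -15.5], "turn": [0, 0, 0]},
    {"delta_pos": [-3.2, -30, -19], "turn": [0, 0, 0]},
    {"delta_pos": [-3.5, -34, -27], "turn": [0, 0, 0]},
    {"delta_pos": [-3.7, -36, -31], "turn": [0, 0, 0]},
    {"delta_pos": [-3.8, -37.5, -35], "turn": [0, 0, 0]},
    {"delta_pos": [-3.9, -38.5, -40], "turn": [0, 0, 0]},
    {"delta_pos": [-3.9, -39, -44], "turn": [0, 0, 0]},
    {"delta_pos": [-3.9, -39, -44], "turn": [0, 0, 0]}
  ]
}}

```text
t: 23.8
tcp_pos: [568.5, 47.6, 105.5]
orientation: [[0.997, 0.006, 0.079], [-0.079, -0.003, 0.997], [0.006, -1.0, -0.002]]
wrist_force: [-2.9, -0.2, 10.1]
width: 0.4
```

```bash
python3 - <<'E'
from h import *
o=ctrl.observe();p=o['tcp_pos'];print(p,o['wrist_force'],tobox(p))
snap('side','s12');crop('s12',190,130,270,200,9,'b12')
E
```

```text
[568.45345275  47.5659161  105.53783693] [-2.85840577 -0.19000346 10.09385349] [ 49.77705366 -89.98476428 105.53783693]
```

View pics/b12.png

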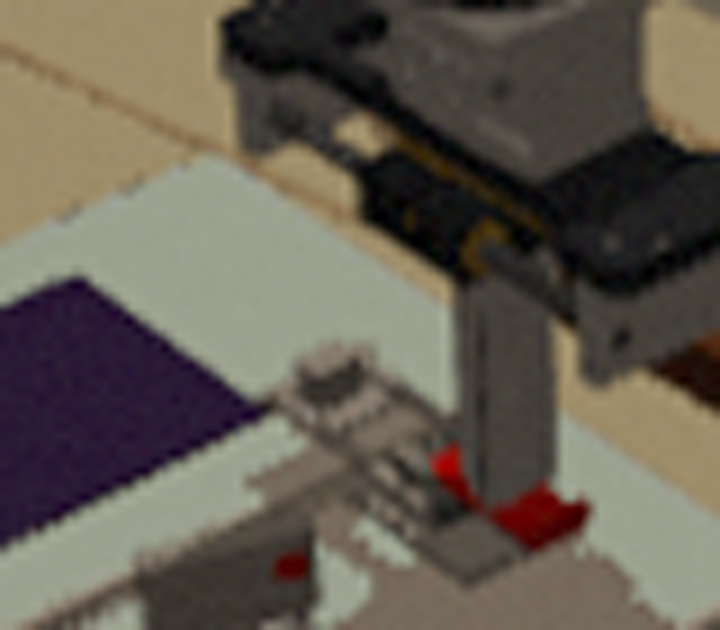

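>>> {"fn": "servo_tool", "kwargs": {
  "deltas": [
    {"delta_pos": [0, 0, -1.5], "turn": [0, 0, 0]},
    {"delta_pos": [0, 0, -1.5], "turn": [0, 0, 0]},
    {"delta_pos": [0, 0, 50], "turn": [0, 0, 0]},
    {"delta_pos": [0, 0, 100], "turn": [0, 0, 0]},
    {"delta_pos": [-25, -30, 150], "turn": [0, 0, 0]},
    {"delta_pos": [-50, -50, 170], "turn": [0, 0, 0]},
    {"delta_pos": [-50, -50, 170], "turn": [0, 0, 0]}
  ]
}}

```text
t: 24.72
tcp_pos: [518.0, -4.2, 277.5]
orientation: [[0.997, 0.01, 0.082], [-0.082, -0.003, 0.997], [0.01, -1.0, -0.002]]
wrist_force: [-0.5, 1.0, -0.4]
width: 0.2
```

```bash
python3 - <<'E'
from h import *
o=ctrl.observe();p=o['tcp_pos'];print(p,o['wrist_force'],tobox(p),o['qpos'])
snap('side','s13');crop('s13',170,120,290,220,6,'b13');snap('wrist','w13')
for t in('w13','s13'):
    b=tobox(cloud(t))
    def S(n,x0,x1,y0,y1,z0,z1):
        m=(b[...,0]>x0)&(b[...,0]<x1)&(b[...,1]>y0)&(b[...,1]<y1)&(b[...,2]>z0)&(b[...,2]<z1);q=b[m]
        if len(q): print(n,len(q),q.min(0).round(),np.median(q,0).round(1),q.max(0).round())
        return q
    S('levertip',42,58,-120,-100,80,150)
    S('levermid',42,58,-100,-75,80,150)
    for y in range(-76,30,8): S('loop%d'%y,20,80,y,y+8,83.5,130)
    q=S('keywing',-100,-10,-140,-50,120,140);print(cv2.minAreaRect(q[:,:2].astype(np.float32)))
E
```

```text
[518.03309073  -4.21857648 277.52597946] [-0.54187665  1.03774831 -0.37265227] [   3.34343963 -145.37256457  277.52597946] [-0.23477278  0.37234106  0.26004077  1.8145044  -0.11125676  0.95951408
  1.56004164]
levertip 123 [  42. -115.   91.] [  50.1 -108.    95.4] [  58. -101.  102.]
levermid 206 [  42. -100.   93.] [ 50.1 -87.6  94.9] [ 58. -75.  97.]
loop-76 144 [ 33. -76.  84.] [ 48.4 -71.9  94.3] [ 70. -68.  97.]
loop-68 163 [ 33. -68.  85.] [ 48.8 -64.2  95.1] [ 70. -60.  99.]
loop-60 106 [ 33. -60.  84.] [ 45.5 -57.2  95.1] [ 68. -52.  99.]
loop-52 42 [ 33. -52.  85.] [ 37.  -47.4  87.2] [ 70. -44.  97.]
loop-44 47 [ 33. -44.  85.] [ 65.5 -40.1  87.3] [ 70. -36.  89.]
loop-36 45 [ 33. -36.  85.] [ 37.2 -31.8  87.3] [ 70. -28.  90.]
loop-28 44 [ 33. -28.  85.] [ 37.4 -24.1  87.4] [ 70. -20.  90.]
loop-20 49 [ 33. -20.  84.] [ 54.7 -15.6  87.5] [ 70. -12.  89.]
loop-12 110 [ 33. -12.  84.] [51.5 -5.6 88.4] [70. -4. 98.]
loop-4 154 [31. -4. 85.] [48.6  0.7 94.2] [73.  4. 98.]
loop4 89 [30.  4. 84.] [44.4  6.  89.3] [74. 10. 98.]
keywing 466 [ -78. -103.  120.] [-54.2 -92.6 132.9]
[... 416 characters left out ...]
4.] [ 39.  -56.6  92.5] [ 64. -52.  97.]
loop-52 8 [ 32. -51.  84.] [ 35.3 -47.5  86.2] [ 65. -44.  93.]
loop-44 7 [ 28. -44.  84.] [ 32.1 -40.6  86.4] [ 65. -37.  89.]
loop-36 8 [ 31. -36.  85.] [ 49.6 -32.8  85.7] [ 67. -28.  87.]
loop-28 5 [ 30. -25.  84.] [ 65.7 -20.9  86.5] [ 66. -20.  87.]
loop-20 7 [ 33. -20.  84.] [ 61.9 -16.2  85.6] [ 66. -12.  88.]
loop-12 21 [ 31. -12.  84.] [49.5 -5.1 87.8] [66. -4. 97.]
loop-4 28 [32. -4. 84.] [43.8 -0.5 90.2] [68.  3. 98.]
loop4 15 [28.  4. 84.] [41.6  6.3 86.5] [71. 10. 96.]
keywing 113 [ -82. -105.  120.] [-56.8 -93.8 129. ] [-32. -84. 133.]
((-56.14066696166992, -92.06874084472656), (13.471880912780762, 51.41940689086914), 70.25880432128906)
```

View pics/b13.png

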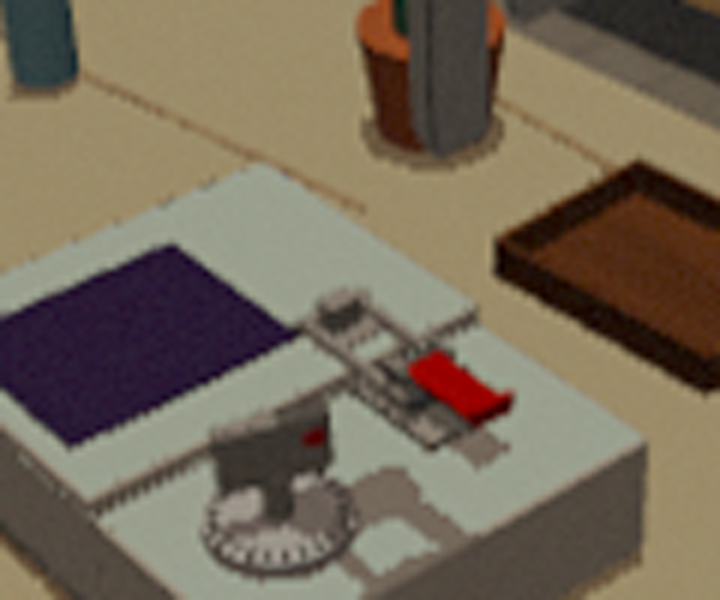

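View pics/w13.png

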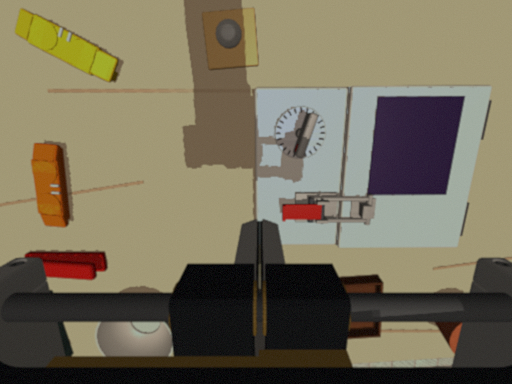

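Latch confirmed: lever top flat at z≈95 along its length, and the bar at y≈6-10 with its top at z≈88. The key wing is at wrist (306,133), box (-54,-92), with its long axis at about -18° in the box frame. Moving over the key.

>>> {"fn": "servo_tool", "kwargs": {
  "deltas": [
    {"delta_pos": [-20, 20, -20], "turn": [0, 0, -6]},
    {"delta_pos": [-40, 45, -50], "turn": [0, 0, -12]},
    {"delta_pos": [-53.5, 58, -80], "turn": [0, 0, -17.7]},
    {"delta_pos": [-53.5, 58, -105], "turn": [0, 0, -17.7]},
    {"delta_pos": [-53.5, 58, -105], "turn": [0, 0, -17.7]},
    {"delta_pos": [-53.5, 58, -105], "turn": [0, 0, -17.7]}
  ],
  "gripper": 0.5,
  "grip_force": 45
}}

```text
t: 25.58
tcp_pos: [465.8, 56.4, 170.5]
orientation: [[0.926, 0.006, 0.378], [-0.378, -0.004, 0.926], [0.007, -1.0, -0.002]]
wrist_force: [0.7, 0.5, 1.0]
width: 47.1
```

```bash
python3 - <<'E'
from h import *
o=ctrl.observe();p=o['tcp_pos'];print(p,o['wrist_force'],tobox(p),o['qpos'],o['orientation'][:,2])
snap('wrist','w14')
b=tobox(cloud('w14'))
m=(b[...,0]>-100)&(b[...,0]<-10)&(b[...,1]>-140)&(b[...,1]<-50)&(b[...,2]>122)&(b[...,2]<138)
print(m.sum(),cv2.minAreaRect(b[m][:,:2].astype(np.float32)))
E
```

```text
[465.82401091  56.43717032 170.50050091] [0.68414596 0.49546184 0.96578476] [-53.22826511 -88.76336226 170.50050091] [-0.38639836  0.45465314  0.28249986  2.06740395 -0.19834005  0.6392027
  1.21153553] [ 0.37761805  0.92596019 -0.00153078]
733 ((-53.94489669799805, -91.41156768798828), (9.277956008911133, 50.970340728759766), 71.8582763671875)
```

View pics/w14.png

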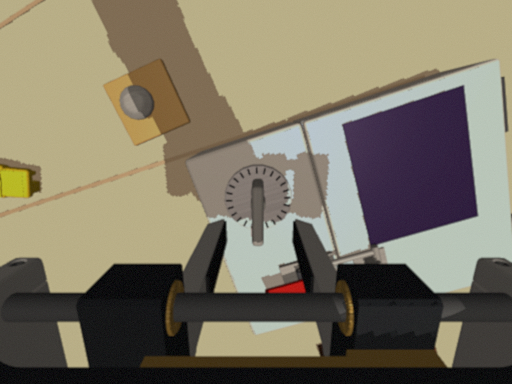

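Wing seen at (258,210), aligned between the fingers. Correcting by (-1,-2.6) and descending.

>>> {"fn": "servo_tool", "kwargs": {
  "deltas": [
    {"delta_pos": [-1, -2.6, -25], "turn": [0, 0, 0]},
    {"delta_pos": [-1, -2.6, -50], "turn": [0, 0, 0]},
    {"delta_pos": [-1, -2.6, -60], "turn": [0, 0, 0]},
    {"delta_pos": [-1, -2.6, -60], "turn": [0, 0, 0]},
    {"delta_pos": [-1, -2.6, -60], "turn": [0, 0, 0]}
  ]
}}

```text
t: 26.25
tcp_pos: [465.8, 53.8, 111.7]
orientation: [[0.926, 0.009, 0.378], [-0.378, -0.004, 0.926], [0.009, -1.0, -0.0]]
wrist_force: [0.4, -0.2, 0.9]
width: 47.2
```

>>> {"fn": "servo_tool", "kwargs": {
  "deltas": [
    {"delta_pos": [0, 0, 0], "turn": [0, 0, 0]},
    {"delta_pos": [0, 0, 0], "turn": [0, 0, 0]},
    {"delta_pos": [0, 0, 0], "turn": [0, 0, 0]},
    {"delta_pos": [0, 0, 0], "turn": [0, 0, 0]},
    {"delta_pos": [0, 0, 0], "turn": [0, 0, 0]}
  ],
  "gripper": 0
}}

```text
t: 26.88
tcp_pos: [466.2, 54.4, 112.0]
orientation: [[0.926, 0.009, 0.377], [-0.377, -0.003, 0.926], [0.01, -1.0, 0.001]]
wrist_force: [0.2, 2.9, 2.9]
width: 9.5
```

```bash
python3 - <<'E'
from h import *
o=ctrl.observe();p=o['tcp_pos'];print(p,o['wrist_force'],o['torque'],tobox(p),o['qpos'],o['orientation'][:,2],o['width'])
E
```

```text
[466.18814479  54.3923744  111.95451451] [0.23132672 2.87433494 2.85159249] [0.47092328 0.02841686 0.05112918] [-52.71320791 -90.77545939 111.95451451] [-0.33810139  0.55353947  0.22809826  2.12269161 -0.2504501   0.48101438
  1.26273456] [3.77320892e-01 9.26082217e-01 8.19511151e-04] 9.533185332836071
```

>>> {"fn": "servo_tool", "kwargs": {
  "deltas": [
    {"delta_pos": [0, 0, 0], "turn": [0, 0, -6]},
    {"delta_pos": [0, 0, 0], "turn": [0, 0, -13]},
    {"delta_pos": [-0.5, 0, 0], "turn": [0, 0, -20]},
    {"delta_pos": [-0.5, 0, 0], "turn": [0, 0, -27]},
    {"delta_pos": [-0.5, 0, 0], "turn": [0, 0, -34]},
    {"delta_pos": [-0.5, 0, 0], "turn": [0, 0, -40]},
    {"delta_pos": [-0.5, 0, 0], "turn": [0, 0, -40]}
  ]
}}

```text
t: 27.75
tcp_pos: [465.8, 54.0, 112.0]
orientation: [[0.467, 0.005, 0.884], [-0.884, -0.009, 0.467], [0.011, -1.0, 0.001]]
wrist_force: [0.3, -0.8, 1.9]
width: 9.4
```

```bash
python3 - <<'E'
from h import *
o=ctrl.observe();p=o['tcp_pos'];print(p,o['wrist_force'],o['torque'],tobox(p),o['qpos'],o['orientation'][:,2],o['width'])
snap('side','s15');crop('s15',170,120,290,220,6,'b15')
E
```

```text
[465.76957469  54.01294761 111.98690496] [ 0.30060507 -0.84703891  1.91257315] [-0.24258561  0.07537621 -0.11563294] [-53.10243134 -91.18493873 111.98690496] [-0.48022372  0.58338373  0.43472762  2.12327133 -0.46368872  0.52118668
  0.78404999] [8.84025544e-01 4.67438226e-01 5.84890814e-04] 9.39110731126604
```

View pics/b15.png

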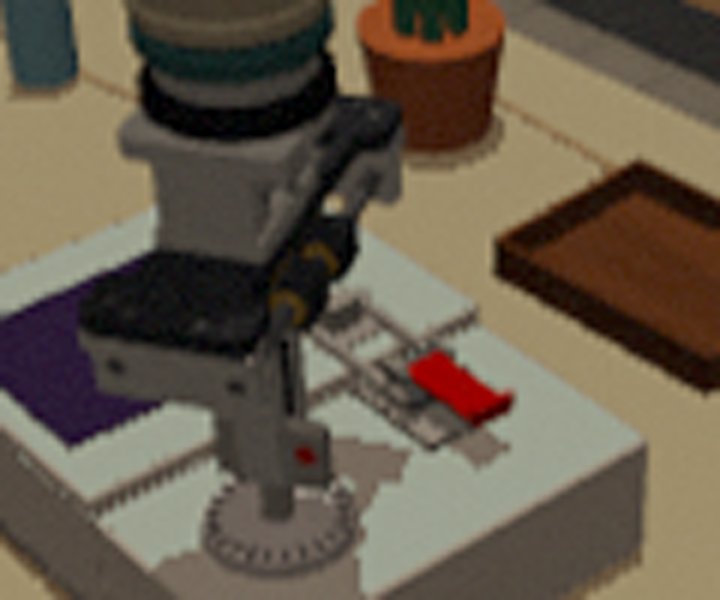

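>>> {"fn": "servo_tool", "kwargs": {
  "deltas": [
    {"delta_pos": [0, 0, 0], "turn": [0, 0, -7]},
    {"delta_pos": [0, 0, 0], "turn": [0, 0, -15]},
    {"delta_pos": [0, 0, 0], "turn": [0, 0, -23]},
    {"delta_pos": [0, 0, 0], "turn": [0, 0, -31]},
    {"delta_pos": [0, 0, 0], "turn": [0, 0, -39]},
    {"delta_pos": [0, 0, 0], "turn": [0, 0, -47]},
    {"delta_pos": [0, 0, 0], "turn": [0, 0, -55]},
    {"delta_pos": [0, 0, 0], "turn": [0, 0, -63]},
    {"delta_pos": [0, 0, 0], "turn": [0, 0, -71]},
    {"delta_pos": [0, 0, 0], "turn": [0, 0, -79]},
    {"delta_pos": [0, 0, 0], "turn": [0, 0, -80]}
  ]
}}

```text
t: 29.18
tcp_pos: [464.7, 54.2, 112.0]
orientation: [[-0.788, -0.01, 0.615], [-0.615, -0.006, -0.789], [0.012, -1.0, -0.001]]
wrist_force: [-1.8, 1.0, 5.4]
width: 9.6
```

```bash
cat >> h.py <<'E'
def st():
    o=ctrl.observe();p=o['tcp_pos'];z=o['orientation'][:,2]
    print('t',o['t'],'tcp',p.round(1),'box',tobox(p).round(1),'F',o['wrist_force'].round(1),'T',o['torque'].round(3),'q',o['qpos'].round(2),'yaw',np.degrees(np.arctan2(z[1],z[0])).round(1),'w',round(o['width'],1),'ydown',o['orientation'][:,1].round(3))
E
python3 -c "
from h import *
st()"
```

```text
t 29.175 tcp [464.7  54.2 112. ] box [-54.2 -91.  112. ] F [-1.8  1.   5.4] T [0.24  0.609 0.083] q [-0.72  0.71  0.84  2.12 -0.83  0.7  -0.22] yaw -52.0 w 9.6 ydown [-0.01  -0.006 -1.   ]
```

>>> {"fn": "servo_tool", "kwargs": {
  "deltas": [
    {"delta_pos": [0, 0, 0], "turn": [0, 0, -6]},
    {"delta_pos": [0, 0, 0], "turn": [0, 0, -12]},
    {"delta_pos": [0, 0, 0], "turn": [0, 0, -18]},
    {"delta_pos": [0, 0, 0], "turn": [0, 0, -24]},
    {"delta_pos": [0, 0, 0], "turn": [0, 0, -25]}
  ]
}}

```text
t: 29.8
tcp_pos: [464.6, 54.5, 112.0]
orientation: [[-0.974, -0.012, 0.225], [-0.225, -0.001, -0.974], [0.012, -1.0, -0.002]]
wrist_force: [-0.0, 0.9, 3.8]
width: 10.0
```

```bash
python3 -c "
from h import *
st()"
```

```text
t 29.8 tcp [464.6  54.5 112. ] box [-54.3 -90.8 112. ] F [-0.   0.9  3.8] T [0.336 0.249 0.153] q [-0.77  0.76  0.95  2.12 -0.92  0.78 -0.55] yaw -77.0 w 10.0 ydown [-0.012 -0.001 -1.   ]
```

>>> {"fn": "servo_tool", "kwargs": {
  "deltas": [
    {"delta_pos": [0, 0, 0], "turn": [0, 0, -6]},
    {"delta_pos": [0, 0, 0], "turn": [0, 0, -12]},
    {"delta_pos": [0, 0, 0], "turn": [0, 0, -18]},
    {"delta_pos": [0, 0, 0], "turn": [0, 0, -20]},
    {"delta_pos": [0, 0, 0], "turn": [0, 0, -20]}
  ]
}}

```text
t: 30.42
tcp_pos: [464.5, 54.8, 112.0]
orientation: [[-0.993, -0.012, -0.12], [0.12, 0.004, -0.993], [0.012, -1.0, -0.003]]
wrist_force: [-0.6, 2.0, 4.2]
width: 9.8
```

>>> {"fn": "servo_tool", "kwargs": {
  "deltas": [
    {"delta_pos": [0, 0, 0], "turn": [0, 0, 0]},
    {"delta_pos": [0, 0, 0], "turn": [0, 0, 0]},
    {"delta_pos": [0, 0, 0], "turn": [0, 0, 0]},
    {"delta_pos": [0, 0, 30], "turn": [0, 0, 0]},
    {"delta_pos": [0, 0, 60], "turn": [0, 0, 0]},
    {"delta_pos": [0, 0, 60], "turn": [0, 0, 0]}
  ],
  "gripper": 0.5
}}

```text
t: 31.18
tcp_pos: [465.7, 54.8, 173.1]
orientation: [[-0.993, -0.009, -0.119], [0.119, 0.005, -0.993], [0.009, -1.0, -0.003]]
wrist_force: [0.2, 0.3, -0.4]
width: 47.0
```

```bash
python3 - <<'E'
from h import *
st()
snap('wrist','w16')
b=tobox(cloud('w16'))
m=(b[...,0]>-100)&(b[...,0]<-10)&(b[...,1]>-140)&(b[...,1]<-50)&(b[...,2]>124)&(b[...,2]<138)
print(m.sum(),cv2.minAreaRect(b[m][:,:2].astype(np.float32)))
E
```

```text
t 31.175 tcp [465.7  54.8 173.1] box [-53.3 -90.4 173.1] F [ 0.2  0.3 -0.4] T [ 0.043  0.162 -0.009] q [-0.87  0.72  1.15  2.06 -0.85  0.94 -0.94] yaw -96.8 w 47.0 ydown [-0.009  0.005 -1.   ]
720 ((-53.30469512939453, -92.0291519165039), (9.810782432556152, 51.66607666015625), 87.24085235595703)
```

View pics/w16.png

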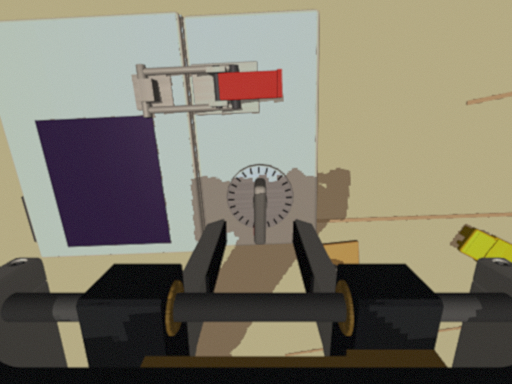

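The wing is now near -3° in the box frame, so about 165° has been wound and held. Turning the gripper back half a turn.

>>> {"fn": "servo_tool", "kwargs": {
  "deltas": [
    {"delta_pos": [0, 0, 5], "turn": [0, 0, 9]},
    {"delta_pos": [0, 0, 5], "turn": [0, 0, 18]},
    {"delta_pos": [0, 0, 5], "turn": [0, 0, 27]},
    {"delta_pos": [0, 0, 5], "turn": [0, 0, 36]},
    {"delta_pos": [0, 0, 5], "turn": [0, 0, 45]},
    {"delta_pos": [0, 0, 5], "turn": [0, 0, 54]},
    {"delta_pos": [0, 0, 5], "turn": [0, 0, 63]},
    {"delta_pos": [0, 0, 5], "turn": [0, 0, 72]},
    {"delta_pos": [0, 0, 5], "turn": [0, 0, 81]},
    {"delta_pos": [0, 0, 5], "turn": [0, 0, 90]},
    {"delta_pos": [0, 0, 5], "turn": [0, 0, 95]},
    {"delta_pos": [0, 0, 5], "turn": [0, 0, 95]}
  ]
}}

```text
t: 32.72
tcp_pos: [464.0, 55.4, 176.1]
orientation: [[-0.032, -0.006, 0.999], [-0.999, -0.011, -0.032], [0.011, -1.0, -0.005]]
wrist_force: [0.4, 0.3, 0.5]
width: 47.1
```

>>> {"fn": "servo_tool", "kwargs": {
  "deltas": [
    {"delta_pos": [0, 0, 0], "turn": [0, 0, 9]},
    {"delta_pos": [0, 0, 0], "turn": [0, 0, 18]},
    {"delta_pos": [0, 0, 0], "turn": [0, 0, 27]},
    {"delta_pos": [0, 0, 0], "turn": [0, 0, 36]},
    {"delta_pos": [0, 0, 0], "turn": [0, 0, 45]},
    {"delta_pos": [0, 0, 0], "turn": [0, 0, 54]},
    {"delta_pos": [0, 0, 0], "turn": [0, 0, 63]},
    {"delta_pos": [0, 0, 0], "turn": [0, 0, 72]},
    {"delta_pos": [0, 0, 0], "turn": [0, 0, 81]},
    {"delta_pos": [0, 0, 0], "turn": [0, 0, 85]},
    {"delta_pos": [0, 0, 0], "turn": [0, 0, 85]}
  ]
}}

```text
t: 34.1
tcp_pos: [463.4, 55.4, 175.6]
orientation: [[0.993, 0.009, 0.121], [-0.121, -0.006, 0.993], [0.01, -1.0, -0.005]]
wrist_force: [-0.1, 0.4, -0.0]
width: 46.9
```

```bash
python3 -c "
from h import *
st()"
```

```text
t 34.1 tcp [463.4  55.4 175.6] box [-55.5 -89.9 175.6] F [-0.1  0.4 -0. ] T [-0.003 -0.028 -0.024] q [-0.36  0.44  0.25  2.07 -0.16  0.64  1.44] yaw 83.0 w 46.9 ydown [ 0.009 -0.006 -1.   ]
```

>>> {"fn": "servo_tool", "kwargs": {
  "deltas": [
    {"delta_pos": [1.4, -1.8, -30], "turn": [0, 0, 0]},
    {"delta_pos": [1.4, -1.8, -55], "turn": [0, 0, 0]},
    {"delta_pos": [1.4, -1.8, -64], "turn": [0, 0, 0]},
    {"delta_pos": [1.4, -1.8, -64], "turn": [0, 0, 0]},
    {"delta_pos": [1.4, -1.8, -64], "turn": [0, 0, 0]}
  ]
}}

```text
t: 34.72
tcp_pos: [465.4, 53.7, 112.2]
orientation: [[0.992, 0.01, 0.122], [-0.122, -0.006, 0.993], [0.011, -1.0, -0.005]]
wrist_force: [-1.0, 0.2, 0.0]
width: 46.7
```

>>> {"fn": "servo_tool", "kwargs": {
  "deltas": [
    {"delta_pos": [0, 0, 0], "turn": [0, 0, 0]},
    {"delta_pos": [0, 0, 0], "turn": [0, 0, 0]},
    {"delta_pos": [0, 0, 0], "turn": [0, 0, 0]},
    {"delta_pos": [0, 0, 0], "turn": [0, 0, 0]},
    {"delta_pos": [0, 0, 0], "turn": [0, 0, 0]}
  ],
  "gripper": 0
}}

```text
t: 35.35
tcp_pos: [465.7, 54.7, 112.5]
orientation: [[0.993, 0.011, 0.121], [-0.121, -0.005, 0.993], [0.011, -1.0, -0.004]]
wrist_force: [0.3, 4.0, 4.8]
width: 9.6
```

>>> {"fn": "servo_tool", "kwargs": {
  "deltas": [
    {"delta_pos": [0, 0, 0], "turn": [0, 0, -7]},
    {"delta_pos": [0, 0, 0], "turn": [0, 0, -15]},
    {"delta_pos": [0, 0, 0], "turn": [0, 0, -23]},
    {"delta_pos": [0, 0, 0], "turn": [0, 0, -31]},
    {"delta_pos": [0, 0, 0], "turn": [0, 0, -39]},
    {"delta_pos": [0, 0, 0], "turn": [0, 0, -47]},
    {"delta_pos": [0, 0, 0], "turn": [0, 0, -55]},
    {"delta_pos": [0, 0, 0], "turn": [0, 0, -63]},
    {"delta_pos": [0, 0, 0], "turn": [0, 0, -71]},
    {"delta_pos": [0, 0, 0], "turn": [0, 0, -79]},
    {"delta_pos": [0, 0, 0], "turn": [0, 0, -80]}
  ]
}}

```text
t: 36.72
tcp_pos: [465.5, 54.5, 112.5]
orientation: [[0.054, -0.003, 0.999], [-0.998, -0.012, 0.054], [0.012, -1.0, -0.004]]
wrist_force: [-1.4, -0.1, 3.0]
width: 9.3
```

```bash
python3 -c "
from h import *
st()"
```

```text
t 36.725 tcp [465.5  54.5 112.5] box [-53.4 -90.7 112.5] F [-1.4 -0.1  3. ] T [0.037 0.131 0.104] q [-0.59  0.63  0.61  2.12 -0.62  0.59  0.52] yaw 3.1 w 9.3 ydown [-0.003 -0.012 -1.   ]
```

>>> {"fn": "servo_tool", "kwargs": {
  "deltas": [
    {"delta_pos": [0, 0, 0], "turn": [0, 0, -7]},
    {"delta_pos": [0, 0, 0], "turn": [0, 0, -15]},
    {"delta_pos": [0, 0, 0], "turn": [0, 0, -23]},
    {"delta_pos": [0, 0, 0], "turn": [0, 0, -31]},
    {"delta_pos": [0, 0, 0], "turn": [0, 0, -39]},
    {"delta_pos": [0, 0, 0], "turn": [0, 0, -47]},
    {"delta_pos": [0, 0, 0], "turn": [0, 0, -55]},
    {"delta_pos": [0, 0, 0], "turn": [0, 0, -62]},
    {"delta_pos": [0, 0, 0], "turn": [0, 0, -68]},
    {"delta_pos": [0, 0, 0], "turn": [0, 0, -72]},
    {"delta_pos": [0, 0, 0], "turn": [0, 0, -72]}
  ]
}}

```text
t: 38.1
tcp_pos: [464.4, 54.0, 112.6]
orientation: [[-0.931, -0.015, 0.365], [-0.365, -0.001, -0.931], [0.015, -1.0, -0.004]]
wrist_force: [-2.4, -0.8, 7.6]
width: 12.2
```

```bash
python3 -c "
from h import *
st()"
```

```text
t 38.1 tcp [464.4  54.  112.6] box [-54.4 -91.3 112.6] F [-2.4 -0.8  7.6] T [-0.299  0.814  0.969] q [-0.77  0.76  0.95  2.12 -0.92  0.78 -0.41] yaw -68.6 w 12.2 ydown [-0.015 -0.001 -1.   ]
```

The width rose to 12.2 mm and the z torque to 0.97 N m, so the wing is against its stop. Releasing and checking.

>>> {"fn": "servo_tool", "kwargs": {
  "deltas": [
    {"delta_pos": [0, 0, 0], "turn": [0, 0, 2]},
    {"delta_pos": [0, 0, 0], "turn": [0, 0, 3]},
    {"delta_pos": [0, 0, 0], "turn": [0, 0, 3]}
  ]
}}

```text
t: 38.48
tcp_pos: [464.4, 54.0, 112.6]
orientation: [[-0.91, -0.015, 0.414], [-0.414, -0.002, -0.91], [0.015, -1.0, -0.004]]
wrist_force: [-0.9, 0.8, 4.2]
width: 11.3
```

>>> {"fn": "servo_tool", "kwargs": {
  "deltas": [
    {"delta_pos": [0, 0, 0], "turn": [0, 0, 0]},
    {"delta_pos": [0, 0, 0], "turn": [0, 0, 0]},
    {"delta_pos": [0, 0, 0], "turn": [0, 0, 0]},
    {"delta_pos": [0, 0, 30], "turn": [0, 0, 0]},
    {"delta_pos": [0, 0, 65], "turn": [0, 0, 0]},
    {"delta_pos": [0, 0, 100], "turn": [0, 0, 0]},
    {"delta_pos": [0, 0, 100], "turn": [0, 0, 0]}
  ],
  "gripper": 0.5
}}

```text
t: 39.35
tcp_pos: [465.9, 53.8, 214.3]
orientation: [[-0.91, -0.011, 0.414], [-0.414, -0.001, -0.91], [0.011, -1.0, -0.003]]
wrist_force: [0.0, -0.1, -0.6]
width: 46.8
```

```bash
python3 - <<'E'
from h import *
st()
snap('wrist','w17');snap('side','s17')
b=tobox(cloud('w17'))
m=(b[...,0]>-100)&(b[...,0]<-10)&(b[...,1]>-140)&(b[...,1]<-50)&(b[...,2]>124)&(b[...,2]<138)
print(m.sum(),cv2.minAreaRect(b[m][:,:2].astype(np.float32)))
def S(n,x0,x1,y0,y1,z0,z1):
        m=(b[...,0]>x0)&(b[...,0]<x1)&(b[...,1]>y0)&(b[...,1]<y1)&(b[...,2]>z0)&(b[...,2]<z1);q=b[m]
        if len(q): print(n,len(q),q.min(0).round(),np.median(q,0).round(1),q.max(0).round())
S('levertip',42,58,-120,-100,80,150)
S('levermid',42,58,-100,-75,80,150)
S('bar',26,38,0,30,84,130)
S('lid',-60,-20,0,140,65,100)
S('lidfree',-60,20,-24,-10,65,100)
E
```

```text
t 39.35 tcp [465.9  53.8 214.3] box [-53.  -91.3 214.3] F [ 0.  -0.1 -0.6] T [0.055 0.145 0.005] q [-0.89  0.63  1.13  2.01 -0.69  0.97 -0.54] yaw -65.5 w 46.8 ydown [-0.011 -0.001 -1.   ]
537 ((-53.2413330078125, -91.87720489501953), (51.483795166015625, 10.471323013305664), 38.197662353515625)
levertip 266 [  42. -116.   92.] [  49.9 -108.4   95.5] [  58. -100.  102.]
levermid 418 [  42. -100.   93.] [ 50.  -87.2  95.1] [ 58. -75.  98.]
bar 83 [29.  0. 85.] [33.9  4.5 88.8] [38.  9. 91.]
lid 5221 [-60.   0.  78.] [-39.4  72.9  81.2] [-20. 140.  84.]
lidfree 980 [-60. -24.  78.] [-17.8 -17.   80.4] [ 20. -10.  83.]
```

View pics/w17.png

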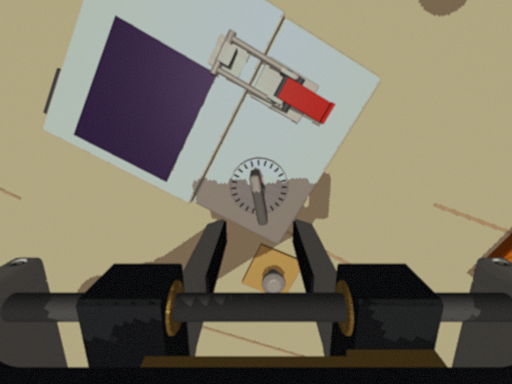

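View pics/s17.png

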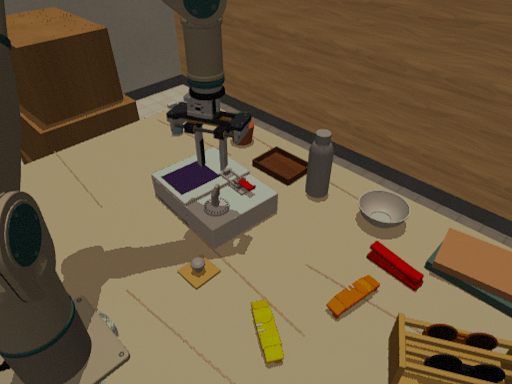

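The wing sits at 38° in the box frame, which is 304° from where it started. That may be the stop if the key began slightly wound, so I'll regrip square and test it.

>>> {"fn": "servo_tool", "kwargs": {
  "deltas": [
    {"delta_pos": [-1, 0, -30], "turn": [0, 0, 5]},
    {"delta_pos": [-1, 0, -65], "turn": [0, 0, 9.4]},
    {"delta_pos": [-1, 0, -95], "turn": [0, 0, 9.4]},
    {"delta_pos": [-1, 0, -102], "turn": [0, 0, 9.4]},
    {"delta_pos": [-1, 0, -102], "turn": [0, 0, 9.4]},
    {"delta_pos": [-1, 0, -102], "turn": [0, 0, 9.4]}
  ]
}}

```text
t: 40.2
tcp_pos: [463.6, 54.2, 110.8]
orientation: [[-0.83, -0.014, 0.557], [-0.557, -0.004, -0.83], [0.014, -1.0, -0.004]]
wrist_force: [-0.1, -0.3, 1.0]
width: 46.9
```

>>> {"fn": "servo_tool", "kwargs": {
  "deltas": [
    {"delta_pos": [0, 0, 0], "turn": [0, 0, 0]},
    {"delta_pos": [0, 0, 0], "turn": [0, 0, 0]},
    {"delta_pos": [0, 0, 0], "turn": [0, 0, 0]},
    {"delta_pos": [0, 0, 0], "turn": [0, 0, 0]},
    {"delta_pos": [0, 0, 0], "turn": [0, 0, 0]}
  ],
  "gripper": 0
}}

```text
t: 40.83
tcp_pos: [464.1, 53.8, 111.0]
orientation: [[-0.83, -0.013, 0.557], [-0.557, -0.005, -0.831], [0.013, -1.0, -0.003]]
wrist_force: [1.5, -1.5, 1.1]
width: 10.4
```

```bash
python3 -c "
from h import *
st()"
```

```text
t 40.825 tcp [464.1  53.8 111. ] box [-54.8 -91.5 111. ] F [ 1.5 -1.5  1.1] T [-0.352 -0.099  0.012] q [-0.74  0.73  0.89  2.12 -0.87  0.73 -0.24] yaw -56.2 w 10.4 ydown [-0.013 -0.005 -1.   ]
```

>>> {"fn": "servo_tool", "kwargs": {
  "deltas": [
    {"delta_pos": [0, 0, 0], "turn": [0, 0, -2]},
    {"delta_pos": [0, 0, 0], "turn": [0, 0, -4]},
    {"delta_pos": [0, 0, 0], "turn": [0, 0, -5]},
    {"delta_pos": [0, 0, 0], "turn": [0, 0, -5]}
  ]
}}

```text
t: 41.32
tcp_pos: [464.1, 53.9, 111.0]
orientation: [[-0.876, -0.013, 0.483], [-0.483, -0.004, -0.876], [0.013, -1.0, -0.003]]
wrist_force: [0.5, -0.2, 1.3]
width: 10.8
```

```bash
python3 -c "
from h import *
st()"
```

```text
t 41.325 tcp [464.1  53.9 111. ] box [-54.7 -91.4 111. ] F [ 0.5 -0.2  1.3] T [-0.203  0.041  0.486] q [-0.75  0.74  0.91  2.12 -0.89  0.75 -0.31] yaw -61.1 w 10.8 ydown [-0.013 -0.004 -1.   ]
```

>>> {"fn": "servo_tool", "kwargs": {
  "deltas": [
    {"delta_pos": [0, 0, 0], "turn": [0, 0, -3]},
    {"delta_pos": [0, 0, 0], "turn": [0, 0, -4]},
    {"delta_pos": [0, 0, 0], "turn": [0, 0, -4]},
    {"delta_pos": [0, 0, 0], "turn": [0, 0, 3]},
    {"delta_pos": [0, 0, 0], "turn": [0, 0, 3]}
  ]
}}

```text
t: 41.95
tcp_pos: [464.3, 54.0, 111.0]
orientation: [[-0.85, -0.012, 0.526], [-0.526, -0.004, -0.85], [0.013, -1.0, -0.003]]
wrist_force: [1.4, 0.4, -1.2]
width: 10.6
```

>>> {"fn": "servo_tool", "kwargs": {
  "deltas": [
    {"delta_pos": [0, 0, 0], "turn": [0, 0, 0]},
    {"delta_pos": [0, 0, 0], "turn": [0, 0, 0]},
    {"delta_pos": [0, 0, 0], "turn": [0, 0, 0]},
    {"delta_pos": [0, 0, 30], "turn": [0, 0, 0]},
    {"delta_pos": [0, 0, 65], "turn": [0, 0, 0]},
    {"delta_pos": [0, 0, 100], "turn": [0, 0, 0]},
    {"delta_pos": [0, 0, 150], "turn": [0, 0, 0]},
    {"delta_pos": [0, 0, 150], "turn": [0, 0, 0]},
    {"delta_pos": [0, 0, 150], "turn": [0, 0, 0]}
  ],
  "gripper": 0.5
}}

```text
t: 43.08
tcp_pos: [463.6, 54.5, 260.3]
orientation: [[-0.85, -0.014, 0.527], [-0.527, -0.003, -0.85], [0.013, -1.0, -0.004]]
wrist_force: [0.2, -0.0, 0.2]
width: 47.2
```

```bash
python3 - <<'E'
from h import *
st()
snap('wrist','w18');snap('side','s18')
b=tobox(cloud('w18'))
m=(b[...,0]>-100)&(b[...,0]<-10)&(b[...,1]>-140)&(b[...,1]<-50)&(b[...,2]>124)&(b[...,2]<138)
print(m.sum(),cv2.minAreaRect(b[m][:,:2].astype(np.float32)))
b=tobox(cloud('s18'))
m=(b[...,0]>-100)&(b[...,0]<-10)&(b[...,1]>-140)&(b[...,1]<-50)&(b[...,2]>124)&(b[...,2]<138)
print(m.sum(),cv2.minAreaRect(b[m][:,:2].astype(np.float32)))
for t in('s0','s18'): pass
crop('side0',180,160,250,230,6,'d0');crop('s18',180,160,250,230,6,'d1')
a=cv2.imread('pics/d0.png');c=cv2.imread('pics/d1.png');cv2.imwrite('pics/d.png',np.hstack([a[:, :400],c[:, :400]]))
E
```

```text
t 43.075 tcp [463.6  54.5 260.3] box [-55.3 -90.9 260.3] F [ 0.2 -0.   0.2] T [-0.025  0.139  0.04 ] q [-0.93  0.55  1.16  1.96 -0.58  1.04 -0.52] yaw -58.2 w 47.2 ydown [-0.014 -0.003 -1.   ]
395 ((-53.65037536621094, -92.3019027709961), (52.21588897705078, 10.198213577270508), 39.491668701171875)
67 ((-54.587371826171875, -92.10783386230469), (52.72258758544922, 10.59348201751709), 40.54701232910156)
```

View pics/d.png

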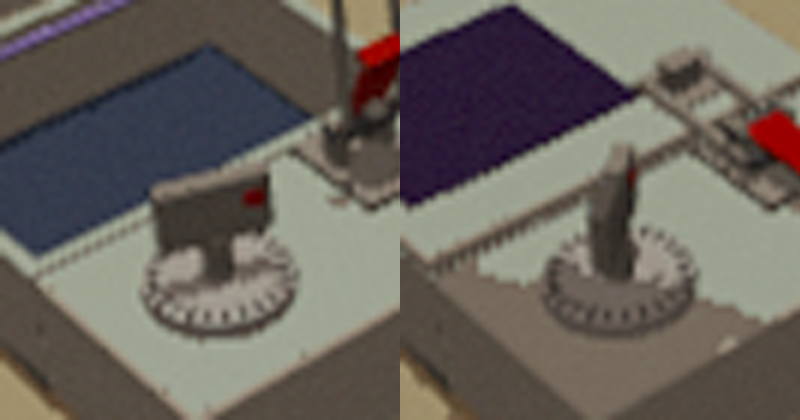

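The second push met 0.49 N m within 5° and left the wing at about 39°, essentially where it was. It is at its stop, so the key must have begun about 0.3 rad wound. The gripper is clear of everything; handing in.

```bash
python3 - <<'E'
from h import *
W=cloud('s18')
b=tobox(W)
for n,x0,x1,y0,y1 in(('levertip',42,58,-116,-100),('levermid',42,58,-98,-75),('lidfree',-60,20,-24,-10),('lidback',-60,20,100,140)):
    m=(b[...,0]>x0)&(b[...,0]<x1)&(b[...,1]>y0)&(b[...,1]<y1)&(b[...,2]>60)&(b[...,2]<110);print(n,m.sum(),np.median(b[m][:,2]) if m.any() else None)
print(ctrl.job_done())
E
```

```text
levertip 44 89.79056829542623
levermid 61 91.31103408232946
lidfree 81 78.45017620733063
lidback 199 78.75643528653029
the job is handed in; nothing more can be done
None
```

I did the whole job and handed it in at about 43 s of the 210 s. The hand-in gives no verdict, so the results below are from my own checks.

- **Sunglasses:** I laid the brown and blue pairs side by side in the compartment. I found no loose pale grey pair. I left the yellow and orange look-alikes, the pairs in the rack, the bottle and the stapler alone. I saw both pairs in the box until the lid hid them.
- **Lid:** It is shut. Its top reads flat from hinge to free edge: about 80–81 mm in the last wrist view, 78.5–79 mm in the last side view.
- **Latch:** The loop is hooked over the keeper and the lever is pressed flat. The wrist view puts the lever's top at about 95 mm along its length and the bar down behind the keeper. The last side view reads the lever lower, at 90–91 mm.
- **Timer key:** I wound it clockwise in two grips until it came up against its stop, where the torque rose to 0.97 N m. A third, square grip met 0.49 N m after 5°, and the wing stayed at about 39°.
- **Disagreement:** The key turned only about 304° (5.3 rad) from where I found it, not 5.6 rad. I take this to mean it started about 0.3 rad wound, since the stop was hard both times. I could not read the key's own angle to confirm it.

I also pressed the lid shut harder than needed: the wrist force reached 47 N at that moment, under the 120 N limit.

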